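# Tighten the lid of the glaze pressure pot crosswise

### The arm

A 6-joint arm with a two-finger parallel gripper is mounted at the origin on a cart in front of the work surface, level with it; the furniture and walls round the work are solid. World frame = base frame: x ahead of the robot, y to its left, z up, the work surface at z = 0. Lengths are in m, angles in degrees, forces in N, time in s.
With the tool pointing down it reaches from about 0.35 to 0.875 m from the base axis. Payload 4.2 kg.
Tool frame: the origin (TCP) lies midway between the tips of the shut fingers; the grasp point (between the pads) lies 19 mm behind it; z points along the fingers, y is the line along which they close (so a half turn about z gives the same grasp; the last joint's range is limited). The gripper opens to 87 mm and grips with 3 to 60 N. Pads are 19 mm wide; open, the fingers measure 117 mm over their backs; the gripper's body (75 mm by 190 mm) begins 51 mm behind the grasp point.
Start: joints at [78.472, 22.042, 0.453, 0, -68.411, -14.817], TCP at [0.277, 0.56, 0.223] pointing down, gripper open.
Joint ranges: [-179.83, 179.83], [-69.29, 118.12], [-61.27, 80.66], [-181.25, 117.63], [-171.15, -9.14], [-177.46, 177.46]. Speed limits (degrees/s): [159.86, 159.86, 180, 180, 180, 180].

### API

Orientations are given as a 3x3 rotation matrix whose columns are the frame's x, y, z axes.
In Python, from station import sense, capture, finish_job, silhouettes, landmark_of gives the robot as it stands.
- The arm moves only by the tool step_arm, never from a script. Its arguments are lists of equal length, an entry for each row: "linear": the shift along the tool's x, y, z in mm, a list of three; "delta_rot": the turn, a rotation vector about the tool's x, y, z in rad, a list of three; "grip": the finger opening in mm, from 0 to 87. A call has 1 to 10 rows; each row shifts and turns the commanded pose from where the row before left it, along the tool's axes as they then stand; what a row does not reach is not made up. A row lasts 1/8 s, in which the tool goes at most 62.5 mm and 10.7 degrees, less where a joint would pass 70% of its speed; a pose out of reach is approached as far as the arm can. A call with a gripper value outside its range is refused whole. The fingers move at their own pace and stop on an object; the grip force is fixed at half the most. Time passes only in rows, so rows that do not move let the fingers close. It gives the time, the measured TCP pose, the force, the opening and the grip force at its end, in the units of the state.
- sense(): the state, without advancing time (a new reading comes with each control period).
- capture(name): name is "side" or "top" or "wrist"; returns a dict with "img" (384x512x3 uint8, red, green, blue), "fx", "fy", "cx", "cy" (pixels), "k1" (the pictures are not rectified: a ray, as slopes to the right and down, at radius r is drawn at 1 + k1 r^2 times it, then the intrinsics apply), "world_to_cam" (4x4, takes a point from world to camera coordinates); the wrist camera has in their place "mount" (4x4, takes a point from camera to tool coordinates, whose origin is the TCP and whose axes are the flange's). Camera axes: x right, y up, looking along -z (the intrinsics and any distortion apply to the point x, -y, -z); pixel columns grow to the right and rows downward; lengths in m; the calibration is good to about 2 mm. A picture is of the moment at which its call begins: read the wrist's pose just before it. There is no depth.
- finish_job(): hands the job in; it is judged then, once.
Trained networks look in the newest picture that a camera, given by its name, has taken for a name from the list of things; names that differ only in an ending like _2 or _b are one class to them, and where a whole thing is asked for, a point or a joint stands for the part that bears it (a point fixed in the world has none). Each returns a list of dicts, best first, with "score" (0 to 1); they miss things now and then, are a little off and sometimes report something else, mostly with a low value. They report only what shows in the picture. A call takes as long as a camera call.
- silhouettes(camera, label): "mask" (384x512 bool, what is visible of it) and "point" ([column, row] in pixels, amid what is visible of it).
- landmark_of(camera, label): "point" ([column, row] in pixels: a listed point, or the origin of a listed thing).
The state is a dict: "time_s": time; "joints": joint angles; "joint_velocities": joint speeds; "effort": joint torques, N m; "tcp_pos": TCP position; "ee_rot": TCP orientation; "wrist_force": force on the tool from outside, world axes, zero at the start; "moment": the same for the moment, N m; "gripper_width": opening from 0.0 (shut) to 1.0 (fully open); "gripper_force": force on a finger pad.
Only numpy, scipy, OpenCV 4.12 (cv2) and the standard library are available. Lean on these libraries where they do the work, as an engineer would, in place of code of your own. Each camera call takes 0.05 s, during which the arm holds its last target. There are 200 camera calls.

### The job

The lid of the glaze pressure pot lies on its gasket with its four lever nuts only spun on by hand; tighten them crosswise by pushing their levers round clockwise, going from each nut to the one straight across and only then to the other two. First give each of the four about a quarter turn, then go round crosswise again and turn each until you feel the gasket pack solid and the nut come up snug, without straining it or cocking the lid; the first pair eases as the second comes down, so see to it that all four end snug. Let go of the nuts and leave the other things on the table as they are.

Things in the scene. Friction and masses are not known exactly. Their poses are not given: they have to be found in the camera images.
- pot: Aluminium glaze pressure pot, heavy, does not move. Barrel 120 mm across, flange top 108 mm above the table. Origin: centre of its underside; z up. Four upright fixed studs, 74 mm from its axis, on its own +x, +y, -x and -y. Two wire side grips, 68 mm up, reach 94 mm out, between the studs.
- lid: Aluminium lid, 133 mm wide plus lugs, 8 mm thick, on a springy black gasket; it sinks and tilts as nuts press. Origin: centre of its underside, 116 mm up at the start. The gasket gives easily (up to 12 N a nut) for 2.6 to 4 mm, not the same each time, then packs solid and the load climbs steeply. Tee and gauge: within 25 mm of its axis, up to 63 mm above its underside.
- nut_a: Steel lever nut on the pot's +x stud, across from nut_c. Origin: on the stud, under the flange, 0.2 to 0.8 mm above the lid. Flange 29 mm wide, hub 19, to 35 mm up. Clockwise from above screws down, 12 mm a turn; stays where left. Turning takes about 0.16 Nm free, to 0.3 as the gasket gives, 0.4 to 0.5 when snug; over 0.7 strains it. Feel slowly: a fast push overshoots.
- lever_a (a point): Middle of the lever of nut_a: 40 mm out from the stud along the nut's x, 28 mm above the nut's origin. Round bar 10 mm thick, free from 18 to 56 mm out, then a 17 mm black ball. It starts about 1 to 1.4 rad anticlockwise of straight out; clockwise it sweeps past the outside of the lid. Shut fingers can push it square across at lever height; pushed here, 10 N is 0.4 Nm.
- nut_b: Steel lever nut on the pot's +y stud, across from nut_d. Origin: on the stud, under the flange, 0.2 to 0.8 mm above the lid. Flange 29 mm wide, hub 19, to 35 mm up. Clockwise from above screws down, 12 mm a turn; stays where left. Turning takes about 0.16 Nm free, to 0.3 as the gasket gives, 0.4 to 0.5 when snug; over 0.7 strains it. Feel slowly: a fast push overshoots.
- lever_b (a point): Middle of the lever of nut_b: 40 mm out from the stud along the nut's x, 28 mm above the nut's origin. Round bar 10 mm thick, free from 18 to 56 mm out, then a 17 mm black ball. It starts about 1 to 1.4 rad anticlockwise of straight out; clockwise it sweeps past the outside of the lid. Shut fingers can push it square across at lever height; pushed here, 10 N is 0.4 Nm.
- nut_c: Steel lever nut on the pot's -x stud, across from nut_a. Origin: on the stud, under the flange, 0.2 to 0.8 mm above the lid. Flange 29 mm wide, hub 19, to 35 mm up. Clockwise from above screws down, 12 mm a turn; stays where left. Turning takes about 0.16 Nm free, to 0.3 as the gasket gives, 0.4 to 0.5 when snug; over 0.7 strains it. Feel slowly: a fast push overshoots.
- lever_c (a point): Middle of the lever of nut_c: 40 mm out from the stud along the nut's x, 28 mm above the nut's origin. Round bar 10 mm thick, free from 18 to 56 mm out, then a 17 mm black ball. It starts about 1 to 1.4 rad anticlockwise of straight out; clockwise it sweeps past the outside of the lid. Shut fingers can push it square across at lever height; pushed here, 10 N is 0.4 Nm.
- nut_d: Steel lever nut on the pot's -y stud, across from nut_b. Origin: on the stud, under the flange, 0.2 to 0.8 mm above the lid. Flange 29 mm wide, hub 19, to 35 mm up. Clockwise from above screws down, 12 mm a turn; stays where left. Turning takes about 0.16 Nm free, to 0.3 as the gasket gives, 0.4 to 0.5 when snug; over 0.7 strains it. Feel slowly: a fast push overshoots.
- lever_d (a point): Middle of the lever of nut_d: 40 mm out from the stud along the nut's x, 28 mm above the nut's origin. Round bar 10 mm thick, free from 18 to 56 mm out, then a 17 mm black ball. It starts about 1 to 1.4 rad anticlockwise of straight out; clockwise it sweeps past the outside of the lid. Shut fingers can push it square across at lever height; pushed here, 10 N is 0.4 Nm.
- timer: Wind-up timer, 63 mm across, 43 mm high, standing by. Origin under its centre.
- glaze_jar: Glaze jar with a ribbed lid, 51 mm across, 60 mm high, standing by. Origin under its centre.
- cup: Small biscuit-fired cup with a painted band, 67 mm across, 61 mm high, standing by on the table (not the one on the banding wheel). Origin under its centre.
- pot_lid: Clear thin lid of a plastic pot, 103 mm across, 8 mm high, lying by. Origin under its centre.
- brush_yellow: Brush with a yellow handle, 161 mm long, lying by. Origin at its middle.
- brush_liner: Fine black brush, 142 mm long, lying by. Origin at its middle.

How it is judged (in metres and radians):
On the way, in this order (a step that is already met when the one before it is completed fails the run):
1. first pass: two nuts straight across from each other have had their partial turn (screwed down by more than 1.7 mm), the other two are still as found (within 0.9 mm) (((distance of each of nut_a, nut_c from where it was at the start of the episode above 0.0017 m and distance of each of nut_b, nut_d from where it was at the start of the episode below 0.0009 m) or (distance of each of nut_b, nut_d from where it was at the start of the episode above 0.0017 m and distance of each of nut_a, nut_c from where it was at the start of the episode below 0.0009 m))), for 0.1 s.
2. first pass done: all four nuts have had their partial turn and none is tight yet (each under 20 N on the lid) (distance of each of nut_a, nut_b, nut_c, nut_d from where it was at the start of the episode above 0.0017 m and contact force between each of nut_a, nut_b, nut_c, nut_d and lid below 20 N), for 0.1 s.
3. last pass: two nuts straight across from each other are snug (over 20 N each on the lid), the other two are not yet (((contact force between each of nut_a, nut_c and lid above 20 N and contact force between each of nut_b, nut_d and lid below 20 N) or (contact force between each of nut_b, nut_d and lid above 20 N and contact force between each of nut_a, nut_c and lid below 20 N))), for 0.1 s.
At the end, for the whole second after the job is handed in: All four nuts are snug, each pressing on the lid with 20 to 100 N through the packed gasket; the lid lies level (within 0.01 rad); the robot has let go (contact force between nut_a and lid between 20 and 100 N and contact force between nut_b and lid between 20 and 100 N and contact force between nut_c and lid between 20 and 100 N and contact force between nut_d and lid between 20 and 100 N and angle between lid's own z axis and vertical below 0.01 rad); the robot touches nothing.
It fails at once if a nut is over-tightened (more than 100 N on the lid) (contact force between any of nut_a, nut_b, nut_c, nut_d and lid above 100 N).
It fails at once if the lid is cocked by more than 0.028 rad: the gasket is pinched on one side (angle between lid's own z axis and vertical above 0.028 rad).
It fails at once if something standing by is moved by more than 20 mm (distance of any of timer, glaze_jar, cup, pot_lid, brush_yellow, brush_liner from where it was at the start of the episode above 0.02 m).
It also fails if it takes over 72 s, if anything falls off the work surface, if the arm or the gripper's body presses on something with over 40 N, if the wrist force passes 120 N, or if a joint passes its speed limit or range.

## Working session

There is one attempt and no reset: what is moved stays moved. The work goes in short steps, Python scripts to look and compute and a tool call to move; the robot and the scene stay as the last step left them, time stands still between calls to the robot, and variables do not carry over. Pictures are saved under pics/ and viewed, at most 10 in all, crops included, and the job is handed in when it is done.

Besides the shell and the picture viewer there is one more tool, called after "Emit:" by a JSON object that holds its "api" and its "payload", one argument or row to a line. step_arm: Moves the arm, as the interface text tells. Its arguments: {"type":"object","properties":{"linear":{"type":"array"},"delta_rot":{"type":"array"},"grip":{"type":"array"}},"required":["linear","delta_rot","grip"]}

```bash
ls; mkdir -p pics; cat > h.py <<'E'
import numpy as np, cv2
from station import *
def cam(name):
    s=sense(); c=capture(name)
    if name=="wrist":
        T=np.eye(4);T[:3,:3]=np.array(s["ee_rot"]);T[:3,3]=s["tcp_pos"]
        c["c2w"]=T@np.array(c["mount"])
    else: c["c2w"]=np.linalg.inv(np.array(c["world_to_cam"]))
    return c
def ray(c,p):
    K=np.array([[c["fx"],0,c["cx"]],[0,c["fy"],c["cy"]],[0,0,1.]])
    u=cv2.undistortPoints(np.array([[p]],float),K,np.array([c["k1"],0,0,0,0.]))[0,0]
    d=c["c2w"][:3,:3]@np.array([u[0],-u[1],-1]); return c["c2w"][:3,3],d
def atz(c,p,z):
    o,d=ray(c,p); return o+d*(z-o[2])/d[2]
def proj(c,P):
    q=np.linalg.inv(c["c2w"])@np.append(P,1); x,y=q[0]/-q[2],-q[1]/-q[2]
    k=1+c["k1"]*(x*x+y*y); return np.array([c["fx"]*x*k+c["cx"],c["fy"]*y*k+c["cy"]])
def save(c,n): cv2.imwrite(f"pics/{n}.png",cv2.cvtColor(c["img"],cv2.COLOR_RGB2BGR))
E
python3 - <<'E'
from h import *
np.set_printoptions(precision=4,suppress=True)
s=sense();print(s)
for n in("top","side"):
    c=cam(n);save(c,n+"0");print(n,c["c2w"])
    for l,z in [("pot",0),("lid",.116),("nut_a",.1165),("lever_a",.1445),("timer",0),("cup",0),("glaze_jar",0),("brush_yellow",0),("brush_liner",0),("pot_lid",0)]:
        for r in landmark_of(n,l): print(l,round(r["score"],2),np.array(r["point"]),atz(c,r["point"],z))
E
```

```text
pics
{'time_s': 0.0, 'joints': array([ 78.4722,  22.0918,   0.38  ,  -0.0305, -68.4103, -14.8158]), 'joint_velocities': array([ 0.0015, -0.0307, -0.0318,  0.0189,  0.0608, -0.0182]), 'effort': array([ -0.0005, -39.0659,  18.7399,   4.2197,   0.011 ,  -0.0002]), 'tcp_pos': array([0.2771, 0.5596, 0.2214]), 'ee_rot': array([[ 0.8961, -0.4439, -0.0009],
       [-0.4439, -0.8961, -0.002 ],
       [ 0.0001,  0.0022, -1.    ]]), 'wrist_force': array([-0.6366, -0.0642,  0.0666]), 'moment': array([-0.0201, -0.0253,  0.0121]), 'gripper_force': 0.0, 'gripper_width': 0.9959921643035378}
top [[ 0.0406  0.9738 -0.2239  0.334 ]
 [-0.9992  0.0411 -0.0024  0.0342]
 [ 0.0068  0.2238  0.9746  1.0672]
 [ 0.      0.      0.      1.    ]]
pot 0.61 [244.5 185.4] [0.5916 0.0657 0.    ]
lid 0.78 [239.  174.1] [0.5923 0.0774 0.116 ]
lid 0.37 [200.8 179.3] [0.5747 0.1725 0.116 ]
lid 0.17 [295.3 265.4] [ 0.372  -0.0683  0.116 ]
nut_a 0.78 [270.6 179.3] [ 0.582  -0.0025  0.1165]
nut_a 0.74 [244.5 150.1] [0.6562 0.0665 0.1165]
nut_a 0.73 [211.6 167.9] [0.6054 0.1474 0.1165]
nut_a 0.46 [235.5 202.7] [0.5185 0.0824
[... 1273 characters left out ...]
[235.2 164.6] [0.5673 0.1905 0.1445]
lever_a 0.53 [285.9 171. ] [0.6756 0.1084 0.1445]
lever_a 0.48 [230.6 193.6] [0.5091 0.0541 0.1445]
lever_a 0.42 [258.7 235.6] [ 0.5099 -0.1165  0.1445]
timer 0.9 [348.5 298.5] [ 0.675  -0.2076  0.    ]
timer 0.63 [212.1 192.4] [0.53   0.3117 0.    ]
cup 0.59 [254.4 187.4] [0.6619 0.2925 0.    ]
cup 0.26 [210.8 190.9] [0.5288 0.3219 0.    ]
glaze_jar 0.71 [291.1 320.4] [ 0.5387 -0.2162  0.    ]
brush_yellow 0.53 [163.2 213.7] [0.3699 0.2495 0.    ]
brush_liner 0.51 [193.2 296.6] [ 0.3746 -0.086   0.    ]
brush_liner 0.41 [237.1 167.1] [0.6575 0.4441 0.    ]
pot_lid 0.74 [263.2 196.1] [0.6674 0.2341 0.    ]
pot_lid 0.39 [211.4 189.5] [0.5329 0.3294 0.    ]
```

```bash
python3 - <<'E'
import cv2
i=cv2.imread("pics/top0.png")[90:300,120:400]; cv2.imwrite("pics/top0c.png",cv2.resize(i,None,fx=2.8,fy=2.8,interpolation=2))
E
```

```text
(no output)
```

View pics/top0c.png

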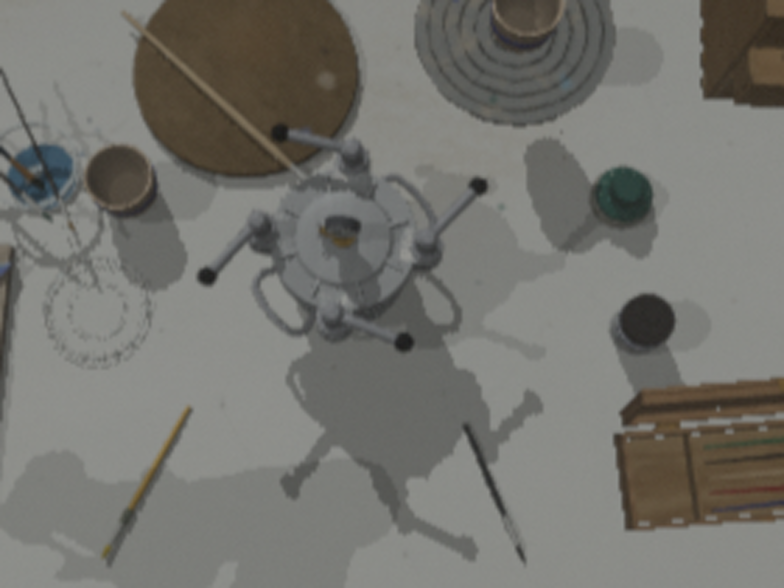

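View pics/side0.png

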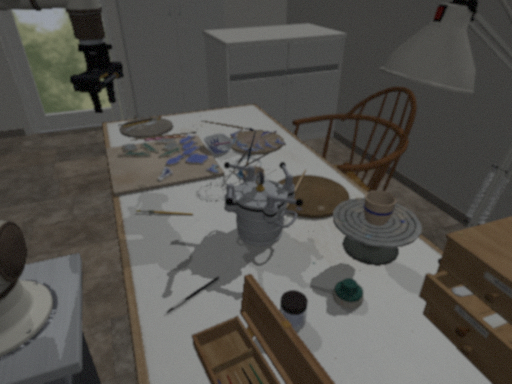

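Emit:
{"api": "step_arm", "payload": {
  "linear": [
    [49.8,29.5,-20],
    [49.8,29.5,-20],
    [49.8,29.5,-20],
    [49.8,29.5,-20],
    [49.8,29.5,-20],
    [49.8,29.5,-20],
    [49.8,29.5,-10],
    [49.8,29.5,0],
    [49.8,29.5,0],
    [49.8,29.5,0]
  ],
  "delta_rot": [
    [0,0,0],
    [0,0,0],
    [0,0,0],
    [0,0,0],
    [0,0,0],
    [0,0,0],
    [0,0,0],
    [0,0,0],
    [0,0,0],
    [0,0,0]
  ],
  "grip": [0,0,0,0,0,0,0,0,0,0]
}}

```text
time_s: 2.35
tcp_pos: [0.5935, 0.073, 0.3528]
ee_rot: [[0.896, -0.444, 0.001], [-0.444, -0.896, 0.0], [0.0, -0.001, -1.0]]
wrist_force: [0.5, 0.0, 0.3]
gripper_width: 0.021
gripper_force: 0.0
```

```bash
python3 - <<'E'
from h import *
np.set_printoptions(precision=4,suppress=True)
s=sense();print(s["time_s"],s["joints"],s["tcp_pos"],s["wrist_force"])
c=cam("wrist");save(c,"w1");print(c["mount"])
for l,z in [("lid",.116),("nut_a",.1165),("lever_a",.1445)]:
  for r in landmark_of("wrist",l): print(l,round(r["score"],2),np.array(r["point"]),atz(c,r["point"],z))
E
```

```text
2.35 [ 22.5154  16.0867  10.0855  -0.0024 -83.9629  41.1501] [0.5935 0.073  0.3528] [0.5206 0.0339 0.3274]
[[-0.0004  0.9596  0.2813  0.0773]
 [ 1.      0.0007 -0.0008  0.0006]
 [-0.001   0.2813 -0.9596 -0.1624]
 [ 0.      0.      0.      1.    ]]
lid 0.58 [260.  168.8] [0.5867 0.0682 0.116 ]
nut_a 0.92 [281.8 221.9] [0.5131 0.0735 0.1165]
nut_a 0.88 [318.1 149.5] [ 0.5771 -0.0043  0.1165]
nut_a 0.68 [444.9 100.6] [ 0.5642 -0.1615  0.1165]
nut_a 0.67 [235.3 109.2] [0.6624 0.0629 0.1165]
nut_a 0.62 [204.8 194.5] [0.5881 0.1435 0.1165]
lever_a 0.97 [199.9 121.4] [0.6681 0.1014 0.1445]
lever_a 0.97 [333.7 112.7] [ 0.6122 -0.0324  0.1445]
lever_a 0.94 [319.1 229.8] [0.4948 0.0355 0.1445]
lever_a 0.68 [196.  231.6] [0.5577 0.1677 0.1445]
lever_a 0.36 [260.1 155.7] [0.6053 0.0594 0.1445]
```

View pics/w1.png

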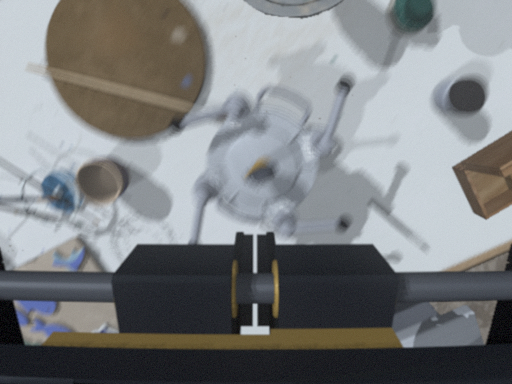

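```bash
cat > fit.py <<'E'
from h import *
from scipy.optimize import least_squares
np.set_printoptions(precision=4,suppress=True)
def model(p):
    n=[];l=[]
    for i in range(4):
        a=p[2]+i*np.pi/2
        N=np.array([p[0]+.074*np.cos(a),p[1]+.074*np.sin(a),.1165])
        f=a+p[3+i]; n.append(N); l.append(N+[.04*np.cos(f),.04*np.sin(f),.028])
    return n,l
def fit(p0,obs):
    # obs: (cam,label,points)
    def res(p,out=False):
        n,l=model(p);r=[];d=[]
        for nm,c,lab,pts in obs:
            M=n if lab=="nut_a" else l
            for i,P in enumerate(M):
                q=proj(c,P);dist=np.linalg.norm(pts-q,axis=1);k=dist.argmin()
                sc=np.linalg.norm(P-c["c2w"][:3,3])/c["fx"]*1000
                e=(pts[k]-q)*sc if dist[k]*sc<25 else np.zeros(2)
                r+=list(e);d.append((nm,lab,i,e))
        return d if out else np.array(r)
    s=least_squares(res,p0,loss="soft_l1",f_scale=2.,x_scale=[.01,.01,.1]+[.1]*4,diff_step=1e-4)
    return s.x,res(s.x,True)
E
python3 - <<'E'
from fit import *
obs=[]
for n in("wrist","top","side"):
    c=cam(n)
    for lab in("nut_a","lever_a"):
        obs.append((n,c,lab,np.array([r["point"] for r in landmark_of(n,lab)])))
for sub in (obs,obs[:2],obs[2:4],obs[4:]):
    p,d=fit([.589,.072,-.12,1.2,1.2,1.2,1.2],sub); print(p,np.degrees(p[2:]))
    for x in d if sub is obs else []: print(x)
E
```

```text
[ 0.5891  0.0681 -0.0812  6.7455  0.9864  4.2645  1.56  ] [ -4.6544 386.488   56.5148 244.3381  89.3791]
('wrist', 'nut_a', 0, array([0., 0.]))
('wrist', 'nut_a', 1, array([2.2523, 6.2313]))
('wrist', 'nut_a', 2, array([2.2648, 6.02  ]))
('wrist', 'nut_a', 3, array([2.2406, 1.8198]))
('wrist', 'lever_a', 0, array([0., 0.]))
('wrist', 'lever_a', 1, array([-0.2302,  3.2108]))
('wrist', 'lever_a', 2, array([0., 0.]))
('wrist', 'lever_a', 3, array([0., 0.]))
('top', 'nut_a', 0, array([ 5.7636, -5.3238]))
('top', 'nut_a', 1, array([-6.1407, -2.0276]))
('top', 'nut_a', 2, array([-8.9374, -0.4463]))
('top', 'nut_a', 3, array([-6.4526,  0.2177]))
('top', 'lever_a', 0, array([0., 0.]))
('top', 'lever_a', 1, array([-0.3645, -0.3496]))
('top', 'lever_a', 2, array([0., 0.]))
('top', 'lever_a', 3, array([0., 0.]))
('side', 'nut_a', 0, array([  0.4499, -14.9543]))
('side', 'nut_a', 1, array([-0.0885,  3.7572]))
('side', 'nut_a', 2, array([0.3946, 3.2834]))
('side', 'nut_a', 3, array([  2.0602, -22.3125]))
('side', 'lever_a', 0, array([0., 0.]))
('side', 'lever_a', 1, array([2.6423, 4.6319]))
('side', 'lever_a', 2, array([0., 0.]))
('side', 'lever_a', 3, array([2.2218, 3.7983]))
[ 0.6159  0.1731 -0.3226  5.2488 -0.9917  1.2    -3.1766] [ -18.484   300.7346  -56.8183   68.7549 -182.0078]
[ 0.5904  0.0738 -0.116  -1.8993  1.1745  6.2569 -1.4168] [  -6.6483 -108.8204   67.2949  358.4916  -81.1763]
[0.6095 0.0863 0.1412 2.4224 1.4377 2.0687 0.8831] [  8.0911 138.7948  82.3732 118.5274  50.6005]
```

```bash
sed -i 's/ if dist\[k\]\*sc<25 else np.zeros(2)//; s/loss="soft_l1",f_scale=2.,x_scale=.*diff_step=1e-4/loss="cauchy",f_scale=3.,x_scale=[.01,.01,.1]+[.1]*4,diff_step=1e-4,bounds=([.56,.04,-.35]+[LO]*4,[.62,.11,.2]+[HI]*4)/; s/^def fit/LO,HI=.9,1.5\ndef fit/' fit.py
python3 - <<'E'
from fit import *
obs=[]
for n in("wrist","top","side"):
    c=cam(n)
    for lab in("nut_a","lever_a"):
        obs.append((n,c,lab,np.array([r["point"] for r in landmark_of(n,lab)])))
for sub in (obs,obs[:2],obs[2:4],obs[4:],obs[:4]):
    p,d=fit([.589,.072,-.12,1.2,1.2,1.2,1.2],sub); print(p,np.degrees(p[2:]))
    for x in d if sub is obs else []: print(x)
print(sense()["time_s"])
E
```

```text
[ 0.5874  0.07   -0.06    1.445   0.9628  1.3113  0.9   ] [-3.4362 82.7915 55.1641 75.1318 51.5662]
('wrist', 'nut_a', 0, array([0.8233, 1.4169]))
('wrist', 'nut_a', 1, array([-0.5503,  2.1693]))
('wrist', 'nut_a', 2, array([ 1.5652, -0.0492]))
('wrist', 'nut_a', 3, array([2.7924, 3.5459]))
('wrist', 'lever_a', 0, array([4.4813, 0.3425]))
('wrist', 'lever_a', 1, array([1.2037, 2.6705]))
('wrist', 'lever_a', 2, array([0.4506, 3.8471]))
('wrist', 'lever_a', 3, array([ 2.9256, -1.6773]))
('top', 'nut_a', 0, array([-86.8966,  55.5451]))
('top', 'nut_a', 1, array([-3.6407, -8.432 ]))
('top', 'nut_a', 2, array([-1.0745, -2.2362]))
('top', 'nut_a', 3, array([ 6.9219, -0.8641]))
('top', 'lever_a', 0, array([-75.155 ,  93.4716]))
('top', 'lever_a', 1, array([-2.9314, -9.5626]))
('top', 'lever_a', 2, array([ 5.934 , -6.5199]))
('top', 'lever_a', 3, array([ 0.6874, -7.6787]))
('side', 'nut_a', 0, array([ 0.4531, -2.8809]))
('side', 'nut_a', 1, array([ 6.0592, -1.6407]))
('side', 'nut_a', 2, array([ 0.0922, -5.281 ]))
('side', 'nut_a', 3, array([  5.6653, -15.0559]))
('side', 'lever_a', 0, array([  9.4236, -11.4237]))
('side', 'lever_a', 1, array([-0.6039,  0.3085]))
('side', 'lever_a', 2, array([-0.1079, -5.0286]))
('side', 'lever_a', 3, array([ -2.9511, -10.8963]))
[ 0.5853  0.0692 -0.0652  1.4341  0.9644  1.2576  0.9   ] [-3.736  82.1663 55.2557 72.057  51.5662]
[ 0.5918  0.0642 -0.0982  1.5     0.9     1.4167  1.1233] [-5.6285 85.9437 51.5662 81.1701 64.3583]
[ 0.5905  0.0773 -0.0901  1.2511  1.2402  1.3356  1.2784] [-5.165  71.6808 71.0607 76.5228 73.2452]
[ 0.5866  0.069  -0.0531  1.4501  0.9082  1.4861  0.9   ] [-3.0429 83.0869 52.0375 85.1456 51.5662]
3.45
```

```bash
python3 - <<'E'
from fit import *
T=(np.array([[270.6,179.3],[244.5,150.1],[211.6,167.9],[235.5,202.7]]),np.array([[199.9,179.1],[227.5,136.6],[286.7,163],[254.9,206.4]]))
S=(np.array([[269.2,203.9],[288.9,186.6],[232,196.3],[249.3,181.4]]),np.array([[287.3,201.7],[235.2,164.6],[285.9,171],[230.6,193.6]]))
t,s,w=cam("top"),cam("side"),cam("wrist")
O=[("top",t,"nut_a",T[0]),("top",t,"lever_a",T[1]),("side",s,"nut_a",S[0]),("side",s,"lever_a",S[1])]
for lab in("nut_a","lever_a"): O.append(("wrist",w,lab,np.array([r["point"] for r in landmark_of("wrist",lab)])))
for sub in (O,O[:2],O[2:4],O[4:],O[:2]+O[4:]):
    p,d=fit([.589,.072,-.12,1.2,1.2,1.2,1.2],sub); print(p,np.degrees(p[2:]))
    for x in d if sub is O else []: print(x)
E
```

```text
[ 0.5858  0.07   -0.0509  1.3103  0.9027  1.4072  0.9666] [-2.9184 75.0738 51.7181 80.6282 55.3844]
('top', 'nut_a', 0, array([-0.4227,  3.3993]))
('top', 'nut_a', 1, array([ -2.388 , -15.4314]))
('top', 'nut_a', 2, array([-8.2934, -6.8361]))
('top', 'nut_a', 3, array([-1.3347,  0.0003]))
('top', 'lever_a', 0, array([-4.888 , -8.1017]))
('top', 'lever_a', 1, array([ 0.2859, -8.2193]))
('top', 'lever_a', 2, array([ 0.7555, -2.5328]))
('top', 'lever_a', 3, array([11.6652, -3.3999]))
('side', 'nut_a', 0, array([ 4.9388, -7.0837]))
('side', 'nut_a', 1, array([-0.3773,  2.6757]))
('side', 'nut_a', 2, array([ 5.9906, -7.5679]))
('side', 'nut_a', 3, array([ -0.5548, -14.5454]))
('side', 'lever_a', 0, array([ 1.5734, -2.3881]))
('side', 'lever_a', 1, array([ 0.8473, -9.7997]))
('side', 'lever_a', 2, array([ -0.6883, -10.3752]))
('side', 'lever_a', 3, array([ 0.0433, -1.7626]))
('wrist', 'nut_a', 0, array([3.1987, 0.3179]))
('wrist', 'nut_a', 1, array([0.9393, 1.2353]))
('wrist', 'nut_a', 2, array([-0.6514,  1.987 ]))
('wrist', 'nut_a', 3, array([3.6038, 1.1227]))
('wrist', 'lever_a', 0, array([3.9747, 1.807 ]))
('wrist', 'lever_a', 1, array([0.969, 1.072]))
('wrist', 'lever_a', 2, array([ 3.3688, 10.5803]))
('wrist', 'lever_a', 3, array([ 1.6843, -1.4635]))
[ 0.5922  0.0735 -0.1043  1.3126  1.0417  1.3545  1.0265] [-5.9734 75.2054 59.6839 77.606  58.8114]
[ 0.5923  0.0831 -0.0534  1.2811  0.9     1.3455  0.9   ] [-3.0615 73.3991 51.5662 77.0936 51.5662]
[ 0.584   0.0684 -0.0591  1.3507  0.9     1.162   1.0033] [-3.3882 77.3893 51.5662 66.5789 57.4825]
[ 0.5849  0.0695 -0.0492  1.3374  0.9     1.1955  0.9578] [-2.8161 76.6277 51.5662 68.4989 54.877 ]
```

```bash
python3 - <<'E'
from fit import *
t,w=cam("top"),cam("wrist")
def draw(im,c,p,box,f):
    x0,y0,x1,y1=box
    o=cv2.resize(im[y0:y1,x0:x1],None,fx=f,fy=f,interpolation=cv2.INTER_CUBIC)
    P=lambda X:tuple(int(round(v)) for v in ((proj(c,X)-[x0-.5,y0-.5])*f))
    n,l=model(p)
    for N,L in zip(n,l):
        u=(L-N)/.04*[1,1,0]; T=N+[0,0,.035]
        cv2.circle(o,P(T),3,(0,0,255),-1)
        cv2.line(o,P(N+[0,0,.028]),P(N+[0,0,.028]+.064*u),(0,255,0),1); cv2.circle(o,P(N+[0,0,.028]+.064*u),3,(255,0,0),-1)
    return o
a=draw(cv2.imread("pics/w1.png"),w,[.584,.0684,-.0591,1.35,.9,1.16,1.0],(165,65,365,245),3)
b=draw(cv2.imread("pics/top0.png"),t,[.584,.0684,-.0591,1.35,.9,1.16,1.0],(185,125,305,225),4.5)
o=np.zeros((540,800,3),np.uint8); o[:,:]=0
a=cv2.resize(a,(400,360)); b=cv2.resize(b,(400,333)); o=np.zeros((360,800,3),np.uint8);o[:,:400]=a;o[:333,400:]=b
cv2.imwrite("pics/cmp.png",o)
E
```

```text
(no output)
```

View pics/cmp.png

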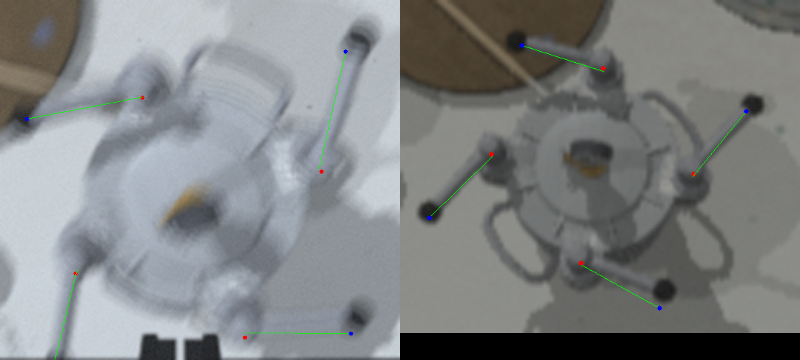

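```bash
python3 - <<'E'
from fit import *
w=cam("wrist");save(w,"w2");print(sense()["tcp_pos"],w["fx"],w["k1"])
i=cv2.imread("pics/w2.png")[75:235,165:365]
t=cv2.imread("pics/top0.png")[125:215,185:301]
i=cv2.resize(i,(800,640),interpolation=2)[:600]
cv2.imwrite("pics/w2c.png",i)
cv2.imwrite("pics/t2c.png",cv2.resize(t,(773,600),interpolation=2))
E
```

```text
[0.5927 0.0747 0.3525] 335.52819126143163 -0.056834667433323785
```

View pics/w2c.png

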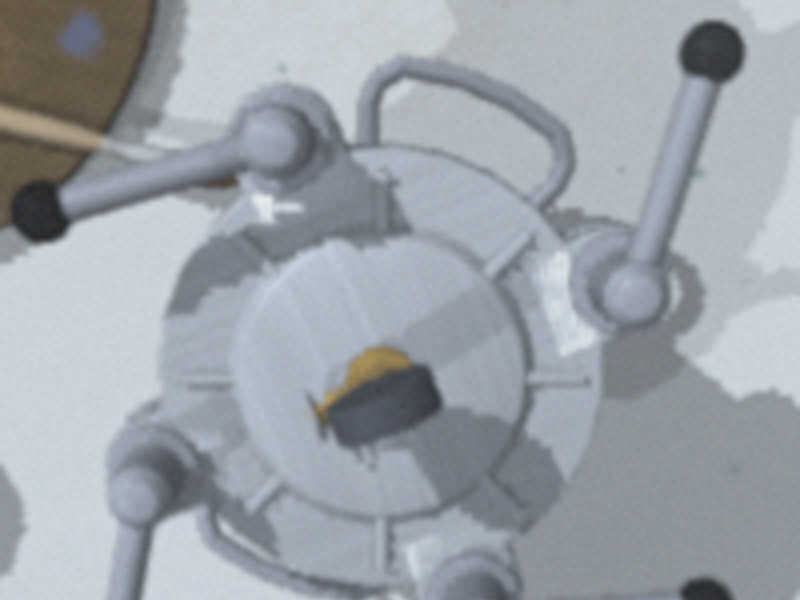

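View pics/t2c.png

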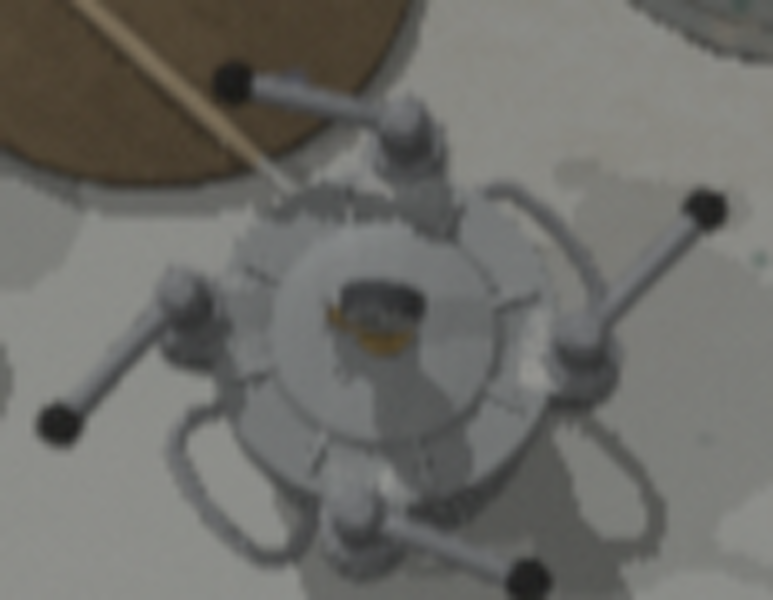

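```bash
python3 - <<'E'
from fit import *
t,w=cam("top"),cam("wrist")
tw=lambda a:np.array(a,float)/4+[164.6,74.6]
tt=lambda a:np.array(a,float)/6.665+[184.6,124.6]
# order: nut at +x(0), +y(1), -x(2), -y(3)
H={"w":(w,tw([[280,136],[140,490],[np.nan]*2,[635,293]]),tw([[40,210],[np.nan]*2,[707,607],[712,50]])),
   "t":(t,tt([[407,120],[185,292],[358,500],[583,340]]),tt([[233,82],[60,425],[528,580],[705,208]]))}
def res(p,ks="wt",full=False):
    r=[]
    n,l=model(p)
    for k in ks:
        c,h,b=H[k]
        for i in range(4):
            u=(l[i]-n[i])/.04*[1,1,0]
            for P,q in((n[i]+[0,0,.035],h[i]),(n[i]+[0,0,.028]+p[7]*u,b[i])):
                if np.isnan(q[0]): continue
                sc=np.linalg.norm(P-c["c2w"][:3,3])/c["fx"]*1000
                r.append((proj(c,P)-q)*sc)
    return np.array(r) if full else np.ravel(r)
for ks in("wt","w","t"):
    s=least_squares(lambda p:res(p,ks),[.589,.072,-.1,1.2,1.2,1.2,1.2,.064],x_scale=[.01,.01,.1]+[.1]*4+[.01],diff_step=1e-5)
    print(ks,s.x,np.degrees(s.x[2:7]));
    r=res(s.x,ks,True);print(np.sqrt((r**2).mean()),r.round(1).tolist())
E
```

```text
wt [ 0.5894  0.0688 -0.0773  1.4557  0.9643  1.2651  0.9288  0.0672] [-4.4315 83.4044 55.2505 72.4845 53.2141]
1.716239954365897 [[-0.8, -0.5], [0.5, -2.4], [-0.7, -1.2], [-2.2, -3.5], [-0.1, -0.8], [-1.5, -2.3], [0.3, 0.7], [0.2, 2.5], [-1.3, -0.9], [-1.0, 1.1], [-0.4, 3.8], [-0.0, 3.7], [0.6, -1.3], [0.8, 2.5]]
w [   0.5879    0.0689   -0.0761    1.4626 -172.4922    1.2288    0.9095
    0.0679] [   -4.3598    83.8012 -9883.076     70.4077    52.1133]
0.6056893705211579 [[-0.3, 0.9], [0.5, -0.2], [-0.0, 0.2], [-1.0, -0.0], [0.3, 0.5], [0.4, -1.3]]
t [ 0.5904  0.0688 -0.0787  1.4356  0.9759  1.305   0.9541  0.0672] [-4.5075 82.256  55.9157 74.7706 54.6667]
1.152376168159261 [[0.4, -0.2], [0.7, 0.2], [-1.2, -2.0], [-0.4, 0.4], [-0.5, 2.8], [0.8, 0.3], [0.6, -2.2], [-0.5, 0.5]]
```

```bash
cat > plan.py <<'E'
from h import *
from scipy.spatial.transform import Rotation as R
C=np.array([.589,.0688]);Y=np.radians(-4.4)
ST=[C+.074*np.array([np.cos(Y+i*np.pi/2),np.sin(Y+i*np.pi/2)]) for i in range(4)]
FL=[-90,-90,90,90]
def pose(i,phi,gap,z,r=.040,e=.0145):
    f=np.radians(phi);u=np.array([np.cos(f),np.sin(f)]);b=np.array([-u[1],u[0]])
    p=ST[i]+r*u+(e+gap)*b
    return np.append(p,z),(phi+FL[i]+180)%360-180
def Rm(yaw):
    a=np.radians(yaw);c,s=np.cos(a),np.sin(a);return np.array([[c,s,0],[s,-c,0],[0,0,-1.]])
def cur():
    s=sense();return np.array(s["tcp_pos"]),np.degrees(np.arctan2(s["ee_rot"][1][0],s["ee_rot"][0][0]))
class Plan:
    def __init__(s,p=None): s.p,s.y=cur();s.L=[];s.D=[]
    def to(s,pos,yaw,n,arc=None):
        d=(yaw-s.y+180)%360-180;p0,y0=s.p,s.y
        for k in range(1,n+1):
            s.row(p0+(pos-p0)*k/n,y0+d*k/n)
        return s
    def row(s,q,y):
        s.L.append((Rm(s.y).T@(q-s.p)*1000).round(1).tolist());s.D.append([0,0,round(float(-np.radians((y-s.y+180)%360-180)),3)]);s.p,s.y=q,y
    def arc(s,i,f0,f1,n,gap,z,**k):
        for j in range(1,n+1): s.row(*pose(i,f0+(f1-f0)*j/n,gap,z,**k))
        return s
    def show(s):
        for k in range(0,len(s.L),10): print(len(s.L[k:k+10]),s.L[k:k+10],s.D[k:k+10])
def tq(i):
    s=sense();r=np.array(s["tcp_pos"])[:2]-ST[i];f=np.array(s["wrist_force"])[:2]
    yaw=cur()[1];phi=yaw-FL[i]
    p,_=pose(i,phi,0,0);b=np.array([-np.sin(np.radians(phi)),np.cos(np.radians(phi))]);u=np.array([b[1],-b[0]])
    print("t",round(s["time_s"],2),"tau %.3f"%(r[0]*f[1]-r[1]*f[0]),"push %.1f"%(f@b),"rad %.1f"%(f@u),"phi",round(phi%360,1),"r %.1f e %.1f"%(r@u*1000,r@b*1000),"z",round(s["tcp_pos"][2],4),"all",np.round(s["wrist_force"],1), "J6",round(s["joints"][5]))
E
python3 - <<'E'
from plan import *
t,s=cam("top"),cam("side")
o1,d1=ray(t,[309,93]);o2,d2=ray(s,[381,195])
A=np.c_[d1,-d2];k=np.linalg.lstsq(A,o2-o1,rcond=None)[0];print("cup on wheel",o1+k[0]*d1,o2+k[1]*d2)
P=Plan();a,y=pose(0,79,.01,.20);P.to(a,y,4);a,y=pose(0,79,.01,.133);P.to(a,y,3);P.show();print(P.p,P.y)
E
```

```text
cup on wheel [ 0.80278683 -0.09154297  0.15441673] [ 0.80851598 -0.09428357  0.15773677]
7 [[8.4, -13.2, 38.1], [9.3, -12.6, 38.1], [10.1, -12.0, 38.1], [10.9, -11.2, 38.1], [0.0, 0.0, 22.3], [0.0, 0.0, 22.3], [0.0, 0.0, 22.3]] [[0, 0, -0.067], [0, 0, -0.067], [0, 0, -0.067], [0, 0, -0.067], [0, 0, -0.0], [0, 0, -0.0], [0, 0, -0.0]]
[0.6463644 0.1070627 0.133    ] -11.000000000000004
```

Emit:
{"api": "step_arm", "payload": {
  "linear": [
    [8.4,-13.2,38.1],
    [9.3,-12.6,38.1],
    [10.1,-12.0,38.1],
    [10.9,-11.2,38.1],
    [0,0,22.3],
    [0,0,22.3],
    [0,0,22.3],
    [0,0,0],
    [0,0,0]
  ],
  "delta_rot": [
    [0,0,-0.067],
    [0,0,-0.067],
    [0,0,-0.067],
    [0,0,-0.067],
    [0,0,0],
    [0,0,0],
    [0,0,0],
    [0,0,0],
    [0,0,0]
  ],
  "grip": [0,0,0,0,0,0,0,0,0]
}}

```text
time_s: 5.18
tcp_pos: [0.647, 0.1072, 0.1343]
ee_rot: [[0.982, -0.19, 0.002], [-0.19, -0.982, 0.0], [0.002, -0.0, -1.0]]
wrist_force: [0.4, 0.1, 0.1]
gripper_width: 0.007
gripper_force: 0.0
```

```bash
python3 - <<'E'
from plan import *
tq(0)
w=cam("wrist");save(w,"w3")
P=Plan();y=P.y+90;P.arc(0,79,77,3,0,.133);P.arc(0,77,60,3,-.002,.133).show()
print("arc step 6deg:");P=Plan();P.p,P.y=pose(0,70,-.001,.133);P.arc(0,70,64,1,-.001,.133).show()
P=Plan();P.p,P.y=pose(2,70,-.001,.133);P.arc(2,70,64,1,-.001,.133).show()
E
```

```text
t 5.17 tau -0.019 push -0.4 rad 0.2 phi 79.0 r 40.3 e 23.8 z 0.1343 all [0.4 0.1 0.1] J6 55
6 [[9.7, 0.2, 1.7], [0.5, -0.2, 0.0], [0.5, -0.2, 0.0], [6.0, -1.0, 0.0], [4.0, -1.0, 0.0], [4.0, -1.0, 0.0]] [[0, 0, 0.012], [0, 0, 0.012], [0, 0, 0.012], [0, 0, 0.099], [0, 0, 0.099], [0, 0, 0.099]]
arc step 6deg:
1 [[4.3, -1.2, 0.0]] [[0, 0, 0.105]]
1 [[-4.3, 1.2, 0.0]] [[0, 0, 0.105]]
```

View pics/w3.png

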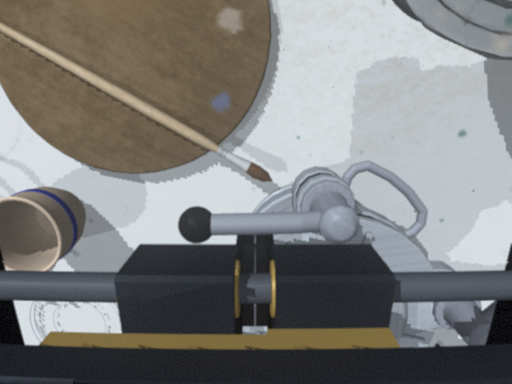

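Emit:
{"api": "step_arm", "payload": {
  "linear": [
    [8.5,0,0],
    [4.3,-1.2,0],
    [4.3,-1.2,0],
    [4.3,-1.2,0],
    [4.3,-1.2,0],
    [4.3,-1.2,0],
    [4.3,-1.2,0],
    [4.3,-1.2,0],
    [4.3,-1.2,0],
    [4.3,-1.2,0]
  ],
  "delta_rot": [
    [0,0,0],
    [0,0,0.105],
    [0,0,0.105],
    [0,0,0.105],
    [0,0,0.105],
    [0,0,0.105],
    [0,0,0.105],
    [0,0,0.105],
    [0,0,0.105],
    [0,0,0.105]
  ],
  "grip": [0,0,0,0,0,0,0,0,0,0]
}}

```text
time_s: 6.48
tcp_pos: [0.6908, 0.0943, 0.133]
ee_rot: [[0.417, -0.909, -0.001], [-0.909, -0.417, 0.003], [-0.003, -0.0, -1.0]]
wrist_force: [-2.4, 5.8, -1.2]
gripper_width: 0.004
gripper_force: 2.9
```

```bash
python3 -c "
from plan import *
tq(0)
P=Plan();f=cur()[1]+90;a,y=pose(0,f,.012,.135);P.to(a,y,1);a,y=pose(0,f,.012,.22);P.to(a,y,2)
a,y=pose(2,248.5,.010,.22);P.to(a,y,6);a,y=pose(2,248.5,.010,.133);P.to(a,y,2).show()"
```

```text
t 6.47 tau 0.239 push 6.3 rad 0.2 phi 24.7 r 38.5 e 16.7 z 0.133 all [-2.4  5.8 -1.2] J6 4
10 [[-9.8, -1.5, -2.0], [0.0, 0.0, -42.5], [0.0, 0.0, -42.5], [-0.0, 30.2, 0.0], [-3.8, 30.0, 0.0], [-7.6, 29.2, 0.0], [-11.3, 28.0, 0.0], [-14.8, 26.4, 0.0], [-18.0, 24.3, 0.0], [0.0, 0.0, 43.5]] [[0, 0, -0.0], [0, 0, -0.0], [0, 0, -0.0], [0, 0, -0.127], [0, 0, -0.127], [0, 0, -0.127], [0, 0, -0.127], [0, 0, -0.127], [0, 0, -0.127], [0, 0, -0.0]]
1 [[0.0, 0.0, 43.5]] [[0, 0, -0.0]]
```

Emit:
{"api": "step_arm", "payload": {
  "linear": [
    [4.3,-1.2,0],
    [4.3,-1.2,0],
    [4.3,-1.2,0],
    [-12,0,0],
    [0,0,-43],
    [0,0,-43]
  ],
  "delta_rot": [
    [0,0,0.105],
    [0,0,0.105],
    [0,0,0.105],
    [0,0,0],
    [0,0,0],
    [0,0,0]
  ],
  "grip": [0,0,0,0,0,0]
}}

```text
time_s: 7.22
tcp_pos: [0.6976, 0.0938, 0.2207]
ee_rot: [[0.121, -0.993, 0.0], [-0.993, -0.121, -0.001], [0.001, -0.0, -1.0]]
wrist_force: [0.1, -0.3, 0.1]
gripper_width: 0.009
gripper_force: 0.0
```

```bash
python3 -c "
from plan import *
tq(0)
P=Plan()
a,y=pose(2,248.5,.010,.22);P.to(a,y,6);a,y=pose(2,248.5,.010,.133);P.to(a,y,2).show()"
```

```text
t 7.22 tau -0.012 push -0.3 rad 0.0 phi 7.0 r 38.3 e 26.3 z 0.2207 all [ 0.1 -0.3  0.1] J6 -14
8 [[7.3, 30.1, 0.1], [1.8, 31.0, 0.1], [-3.7, 30.8, 0.1], [-9.1, 29.6, 0.1], [-14.3, 27.5, 0.1], [-18.9, 24.6, 0.1], [0.0, 0.0, 43.5], [0.0, 0.0, 43.5]] [[0, 0, -0.179], [0, 0, -0.179], [0, 0, -0.179], [0, 0, -0.179], [0, 0, -0.179], [0, 0, -0.179], [0, 0, -0.0], [0, 0, -0.0]]
```

Emit:
{"api": "step_arm", "payload": {
  "linear": [
    [7.3,30.1,0],
    [1.8,31.0,0],
    [-3.7,30.8,0],
    [-9.1,29.6,0],
    [-14.3,27.5,0],
    [-18.9,24.6,0],
    [0,0,43.5],
    [0,0,43.5],
    [0,0,0],
    [-8.5,0,0]
  ],
  "delta_rot": [
    [0,0,-0.179],
    [0,0,-0.179],
    [0,0,-0.179],
    [0,0,-0.179],
    [0,0,-0.179],
    [0,0,-0.179],
    [0,0,0],
    [0,0,0],
    [0,0,0],
    [0,0,0]
  ],
  "grip": [0,0,0,0,0,0,0,0,0,0]
}}

```text
time_s: 8.48
tcp_pos: [0.5168, 0.0321, 0.1341]
ee_rot: [[0.93, -0.368, 0.004], [-0.368, -0.93, 0.0], [0.003, -0.001, -1.0]]
wrist_force: [0.0, 0.8, 0.8]
gripper_width: 0.009
gripper_force: 0.0
```

```bash
python3 -c "
from plan import *
tq(2)
"
```

```text
t 8.47 tau 0.002 push -0.3 rad -0.7 phi 248.4 r 38.9 e 17.1 z 0.1341 all [0.  0.8 0.8] J6 47
```

Emit:
{"api": "step_arm", "payload": {
  "linear": [
    [-4.3,1.2,0],
    [-4.3,1.2,0],
    [-4.3,1.2,0],
    [-4.3,1.2,0],
    [-4.3,1.2,0],
    [-4.3,1.2,0],
    [-4.3,1.2,0],
    [-4.3,1.2,0],
    [-4.3,1.2,0],
    [-4.3,1.2,0]
  ],
  "delta_rot": [
    [0,0,0.105],
    [0,0,0.105],
    [0,0,0.105],
    [0,0,0.105],
    [0,0,0.105],
    [0,0,0.105],
    [0,0,0.105],
    [0,0,0.105],
    [0,0,0.105],
    [0,0,0.105]
  ],
  "grip": [0,0,0,0,0,0,0,0,0,0]
}}

```text
time_s: 9.72
tcp_pos: [0.4785, 0.0539, 0.1335]
ee_rot: [[0.14, -0.99, -0.0], [-0.99, -0.14, -0.002], [0.002, 0.001, -1.0]]
wrist_force: [-0.2, -6.0, -4.5]
gripper_width: 0.004
gripper_force: 2.7
```

```bash
python3 -c "
from plan import *
tq(2)
"
```

```text
t 9.72 tau 0.216 push 5.9 rad 1.0 phi 188.0 r 39.2 e 15.3 z 0.1335 all [-0.2 -6.  -4.5] J6 -18
```

Emit:
{"api": "step_arm", "payload": {
  "linear": [
    [-4.3,1.2,0],
    [-4.3,1.2,0],
    [12,0,0],
    [0,0,-43],
    [0,0,-43]
  ],
  "delta_rot": [
    [0,0,0.105],
    [0,0,0.105],
    [0,0,0],
    [0,0,0],
    [0,0,0]
  ],
  "grip": [0,0,0,0,0]
}}

```text
time_s: 10.35
tcp_pos: [0.476, 0.0509, 0.2211]
ee_rot: [[-0.065, -0.998, 0.003], [-0.998, 0.065, 0.001], [-0.001, -0.003, -1.0]]
wrist_force: [0.5, 0.1, 1.1]
gripper_width: 0.004
gripper_force: 0.0
```

```bash
python3 -c "
from plan import *
tq(2)
P=Plan()
a,y=pose(1,141,.012,.22);P.to(a,y,8);a,y=pose(1,141,.012,.133);P.to(a,y,2).show()"
```

```text
t 10.35 tau 0.006 push -0.2 rad -0.5 phi 176.3 r 37.6 e 26.0 z 0.2211 all [0.5 0.1 1.1] J6 -29
10 [[-12.6, -8.1, 0.1], [-9.5, -11.6, 0.1], [-5.4, -13.9, 0.1], [-0.8, -14.9, 0.1], [3.9, -14.4, 0.1], [8.2, -12.5, 0.1], [11.6, -9.4, 0.1], [14.0, -5.3, 0.1], [0.0, 0.0, 43.5], [0.0, 0.0, 43.5]] [[0, 0, -0.316], [0, 0, -0.316], [0, 0, -0.316], [0, 0, -0.316], [0, 0, -0.316], [0, 0, -0.316], [0, 0, -0.316], [0, 0, -0.316], [0, 0, -0.0], [0, 0, -0.0]]
```

```bash
python3 -c "
from plan import *
P=Plan()
a,y=pose(1,141,.012,.22);P.to(a,y,14);a,y=pose(1,141,.012,.133);P.to(a,y,2).show()"
```

```text
10 [[-7.2, -4.6, 0.1], [-6.2, -5.8, 0.1], [-5.1, -6.8, 0.1], [-3.8, -7.7, 0.1], [-2.4, -8.2, 0.1], [-0.8, -8.5, 0.1], [0.7, -8.5, 0.1], [2.2, -8.2, 0.1], [3.7, -7.7, 0.1], [5.0, -6.9, 0.1]] [[0, 0, -0.18], [0, 0, -0.18], [0, 0, -0.18], [0, 0, -0.18], [0, 0, -0.18], [0, 0, -0.18], [0, 0, -0.18], [0, 0, -0.18], [0, 0, -0.18], [0, 0, -0.18]]
6 [[6.1, -5.9, 0.1], [7.1, -4.7, 0.1], [7.8, -3.4, 0.1], [8.3, -1.9, 0.1], [0.0, 0.0, 43.5], [0.0, 0.0, 43.5]] [[0, 0, -0.18], [0, 0, -0.18], [0, 0, -0.18], [0, 0, -0.18], [0, 0, -0.0], [0, 0, -0.0]]
```

Emit:
{"api": "step_arm", "payload": {
  "linear": [
    [-7.2,-4.6,0],
    [-6.2,-5.8,0],
    [-5.1,-6.8,0],
    [-3.8,-7.7,0],
    [-2.4,-8.2,0],
    [-0.8,-8.5,0],
    [0.7,-8.5,0],
    [2.2,-8.2,0],
    [3.7,-7.7,0],
    [5.0,-6.9,0]
  ],
  "delta_rot": [
    [0,0,-0.18],
    [0,0,-0.18],
    [0,0,-0.18],
    [0,0,-0.18],
    [0,0,-0.18],
    [0,0,-0.18],
    [0,0,-0.18],
    [0,0,-0.18],
    [0,0,-0.18],
    [0,0,-0.18]
  ],
  "grip": [0,0,0,0,0,0,0,0,0,0]
}}

```text
time_s: 11.6
tcp_pos: [0.5273, 0.1199, 0.2204]
ee_rot: [[0.985, 0.17, 0.004], [0.17, -0.985, 0.002], [0.004, -0.001, -1.0]]
wrist_force: [-1.1, 0.2, 0.5]
gripper_width: 0.005
gripper_force: 0.0
```

Emit:
{"api": "step_arm", "payload": {
  "linear": [
    [6.1,-5.9,0],
    [7.1,-4.7,0],
    [7.8,-3.4,0],
    [8.3,-1.9,0],
    [0,0,43.5],
    [0,0,43.5],
    [0,0,0],
    [9,0,0]
  ],
  "delta_rot": [
    [0,0,-0.18],
    [0,0,-0.18],
    [0,0,-0.18],
    [0,0,-0.18],
    [0,0,0],
    [0,0,0],
    [0,0,0],
    [0,0,0]
  ],
  "grip": [0,0,0,0,0,0,0,0]
}}

```text
time_s: 12.6
tcp_pos: [0.5541, 0.1542, 0.134]
ee_rot: [[0.635, 0.773, 0.004], [0.773, -0.635, 0.001], [0.004, 0.002, -1.0]]
wrist_force: [-1.0, -1.9, -0.2]
gripper_width: 0.008
gripper_force: 2.9
```

```bash
python3 -c "
from plan import *
tq(1)"
```

```text
t 12.6 tau 0.090 push 2.1 rad -0.4 phi 140.6 r 38.8 e 16.8 z 0.134 all [-1.  -1.9 -0.2] J6 109
```

Emit:
{"api": "step_arm", "payload": {
  "linear": [
    [4.3,-1.2,0],
    [4.3,-1.2,0],
    [4.3,-1.2,0],
    [4.3,-1.2,0],
    [4.3,-1.2,0],
    [4.3,-1.2,0],
    [4.3,-1.2,0],
    [4.3,-1.2,0],
    [4.3,-1.2,0],
    [4.3,-1.2,0]
  ],
  "delta_rot": [
    [0,0,0.105],
    [0,0,0.105],
    [0,0,0.105],
    [0,0,0.105],
    [0,0,0.105],
    [0,0,0.105],
    [0,0,0.105],
    [0,0,0.105],
    [0,0,0.105],
    [0,0,0.105]
  ],
  "grip": [0,0,0,0,0,0,0,0,0,0]
}}

```text
time_s: 13.85
tcp_pos: [0.5843, 0.1822, 0.1323]
ee_rot: [[0.985, -0.17, -0.002], [-0.17, -0.985, 0.002], [-0.003, -0.002, -1.0]]
wrist_force: [-6.2, 3.0, -3.1]
gripper_width: 0.003
gripper_force: 3.1
```

```bash
python3 -c "
from plan import *
tq(1)
"
```

```text
t 13.85 tau 0.217 push 6.7 rad 1.8 phi 80.2 r 37.3 e 17.0 z 0.1323 all [-6.2  3.  -3.1] J6 48
```

Emit:
{"api": "step_arm", "payload": {
  "linear": [
    [4.3,-1.2,0],
    [4.3,-1.2,0],
    [-12,0,0],
    [0,0,-43],
    [0,0,-43]
  ],
  "delta_rot": [
    [0,0,0.105],
    [0,0,0.105],
    [0,0,0],
    [0,0,0],
    [0,0,0]
  ],
  "grip": [0,0,0,0,0]
}}

```text
time_s: 14.48
tcp_pos: [0.5838, 0.1862, 0.2208]
ee_rot: [[0.931, -0.366, 0.004], [-0.366, -0.931, 0.001], [0.003, -0.002, -1.0]]
wrist_force: [-0.4, 0.4, -0.1]
gripper_width: 0.008
gripper_force: 0.0
```

```bash
python3 -c "
from plan import *
tq(1)
P=Plan()
a,y=pose(3,319.5,.012,.22);P.to(a,y,8);a,y=pose(3,319.5,.012,.133);P.to(a,y,2).show()"
```

```text
t 14.47 tau 0.012 push 0.5 rad 0.3 phi 68.5 r 36.6 e 26.1 z 0.2208 all [-0.4  0.4 -0.1] J6 36
10 [[14.5, 20.8, 0.1], [11.1, 22.7, 0.1], [7.5, 24.2, 0.1], [3.7, 25.1, 0.1], [-0.2, 25.3, 0.1], [-4.1, 25.0, 0.1], [-7.9, 24.0, 0.1], [-11.6, 22.5, 0.1], [-0.0, 0.0, 43.5], [-0.0, 0.0, 43.5]] [[0, 0, -0.155], [0, 0, -0.155], [0, 0, -0.155], [0, 0, -0.155], [0, 0, -0.155], [0, 0, -0.155], [0, 0, -0.155], [0, 0, -0.155], [0, 0, -0.0], [0, 0, -0.0]]
```

Emit:
{"api": "step_arm", "payload": {
  "linear": [
    [14.5,20.8,0],
    [11.1,22.7,0],
    [7.5,24.2,0],
    [3.7,25.1,0],
    [-0.2,25.3,0],
    [-4.1,25.0,0],
    [-7.9,24.0,0],
    [-11.6,22.5,0],
    [0,0,43.5],
    [0,0,43.5]
  ],
  "delta_rot": [
    [0,0,-0.155],
    [0,0,-0.155],
    [0,0,-0.155],
    [0,0,-0.155],
    [0,0,-0.155],
    [0,0,-0.155],
    [0,0,-0.155],
    [0,0,-0.155],
    [0,0,0],
    [0,0,0]
  ],
  "grip": [0,0,0,0,0,0,0,0,0,0]
}}

```text
time_s: 15.72
tcp_pos: [0.6317, -0.0114, 0.1327]
ee_rot: [[0.649, 0.761, 0.007], [0.761, -0.649, 0.001], [0.005, 0.005, -1.0]]
wrist_force: [-0.3, 0.2, -0.4]
gripper_width: 0.005
gripper_force: 0.0
```

Emit:
{"api": "step_arm", "payload": {
  "linear": [
    [0,0,0],
    [-9,0,0],
    [-4.3,1.2,0],
    [-4.3,1.2,0],
    [-4.3,1.2,0],
    [-4.3,1.2,0],
    [-4.3,1.2,0],
    [-4.3,1.2,0]
  ],
  "delta_rot": [
    [0,0,0],
    [0,0,0],
    [0,0,0.105],
    [0,0,0.105],
    [0,0,0.105],
    [0,0,0.105],
    [0,0,0.105],
    [0,0,0.105]
  ],
  "grip": [0,0,0,0,0,0,0,0]
}}

```text
time_s: 16.73
tcp_pos: [0.6108, -0.0384, 0.1342]
ee_rot: [[0.973, 0.228, 0.011], [0.228, -0.974, 0.001], [0.011, 0.002, -1.0]]
wrist_force: [3.8, 0.2, -1.9]
gripper_width: 0.006
gripper_force: 1.9
```

```bash
python3 -c "
from plan import *
tq(3)"
```

```text
t 16.73 tau 0.133 push 3.8 rad 0.7 phi 283.2 r 38.8 e 19.1 z 0.1342 all [ 3.8  0.2 -1.9] J6 92
```

Emit:
{"api": "step_arm", "payload": {
  "linear": [
    [-4.3,1.2,0],
    [-4.3,1.2,0],
    [-4.3,1.2,0],
    [-4.3,1.2,0],
    [-4.3,1.2,0],
    [-4.3,1.2,0]
  ],
  "delta_rot": [
    [0,0,0.105],
    [0,0,0.105],
    [0,0,0.105],
    [0,0,0.105],
    [0,0,0.105],
    [0,0,0.105]
  ],
  "grip": [0,0,0,0,0,0]
}}

```text
time_s: 17.48
tcp_pos: [0.5846, -0.0459, 0.1342]
ee_rot: [[0.921, -0.389, 0.01], [-0.389, -0.921, -0.001], [0.009, -0.003, -1.0]]
wrist_force: [4.1, -5.2, -2.4]
gripper_width: 0.004
gripper_force: 2.5
```

```bash
python3 -c "
from plan import *
tq(3)"
```

```text
t 17.48 tau 0.162 push 5.8 rad 3.2 phi 247.1 r 37.2 e 17.1 z 0.1342 all [ 4.1 -5.2 -2.4] J6 56
```

Emit:
{"api": "step_arm", "payload": {
  "linear": [
    [12,0,0],
    [0,0,-43],
    [0,0,-43]
  ],
  "delta_rot": [
    [0,0,0],
    [0,0,0],
    [0,0,0]
  ],
  "grip": [0,0,0]
}}

```text
time_s: 17.85
tcp_pos: [0.5937, -0.0497, 0.2189]
ee_rot: [[0.923, -0.385, 0.002], [-0.385, -0.923, -0.0], [0.002, -0.001, -1.0]]
wrist_force: [0.8, 0.7, -0.4]
gripper_width: 0.0
gripper_force: 0.0
```

```bash
python3 - <<'E'
from plan import *
P=Plan()
print(cur())
a,y=pose(0,7,.012,.22);P.to(a,y,9);a,y=pose(0,7,.012,.131);P.to(a,y,2).show()
E
```

```text
(array([ 0.59367081, -0.04966203,  0.21892544]), np.float64(-22.65280991640048))
10 [[4.7, -19.3, -0.1], [2.4, -19.7, -0.1], [0.1, -19.8, -0.1], [-2.2, -19.7, -0.1], [-4.5, -19.3, -0.1], [-6.8, -18.6, -0.1], [-8.9, -17.7, -0.1], [-10.9, -16.6, -0.1], [-12.8, -15.2, -0.1], [0.0, 0.0, 44.5]] [[0, 0, 0.117], [0, 0, 0.117], [0, 0, 0.117], [0, 0, 0.117], [0, 0, 0.117], [0, 0, 0.117], [0, 0, 0.117], [0, 0, 0.117], [0, 0, 0.117], [0, 0, -0.0]]
1 [[0.0, 0.0, 44.5]] [[0, 0, -0.0]]
```

Emit:
{"api": "step_arm", "payload": {
  "linear": [
    [4.7,-19.3,0],
    [2.4,-19.7,0],
    [0.1,-19.8,0],
    [-2.2,-19.7,0],
    [-4.5,-19.3,0],
    [-6.8,-18.6,0],
    [-8.9,-17.7,0],
    [-10.9,-16.6,0],
    [-12.8,-15.2,0],
    [0,0,44]
  ],
  "delta_rot": [
    [0,0,0.117],
    [0,0,0.117],
    [0,0,0.117],
    [0,0,0.117],
    [0,0,0.117],
    [0,0,0.117],
    [0,0,0.117],
    [0,0,0.117],
    [0,0,0.117],
    [0,0,0]
  ],
  "grip": [0,0,0,0,0,0,0,0,0,0]
}}

```text
time_s: 19.1
tcp_pos: [0.7031, 0.0961, 0.1778]
ee_rot: [[0.123, -0.992, 0.013], [-0.992, -0.123, 0.003], [-0.001, -0.013, -1.0]]
wrist_force: [0.1, -0.0, -0.8]
gripper_width: -0.0
gripper_force: 0.0
```

Emit:
{"api": "step_arm", "payload": {
  "linear": [
    [0,0,44],
    [0,0,0],
    [8.5,0,0],
    [2.2,-0.5,0],
    [2.2,-0.5,0],
    [2.2,-0.5,0]
  ],
  "delta_rot": [
    [0,0,0],
    [0,0,0],
    [0,0,0],
    [0,0,0.052],
    [0,0,0.052],
    [0,0,0.052]
  ],
  "grip": [0,0,0,0,0,0]
}}

```text
time_s: 19.85
tcp_pos: [0.704, 0.0804, 0.1321]
ee_rot: [[-0.037, -0.999, 0.008], [-0.999, 0.037, 0.003], [-0.004, -0.008, -1.0]]
wrist_force: [1.3, 4.7, -1.2]
gripper_width: 0.01
gripper_force: 1.8
```

```bash
python3 -c "
from plan import *
tq(0)"
```

```text
t 19.85 tau 0.172 push 4.8 rad 1.2 phi 357.9 r 40.6 e 18.8 z 0.1321 all [ 1.3  4.7 -1.2] J6 -22
```

Emit:
{"api": "step_arm", "payload": {
  "linear": [
    [2.2,-0.5,0],
    [2.2,-0.5,0],
    [2.2,-0.5,0],
    [2.2,-0.5,0],
    [2.2,-0.5,0]
  ],
  "delta_rot": [
    [0,0,0.052],
    [0,0,0.052],
    [0,0,0.052],
    [0,0,0.052],
    [0,0,0.052]
  ],
  "grip": [0,0,0,0,0]
}}

```text
time_s: 20.48
tcp_pos: [0.7061, 0.0695, 0.1321]
ee_rot: [[-0.292, -0.956, 0.01], [-0.956, 0.292, 0.004], [-0.007, -0.009, -1.0]]
wrist_force: [3.4, 2.9, -2.2]
gripper_width: -0.001
gripper_force: 2.1
```

```bash
python3 -c "
from plan import *
tq(0)"
```

```text
t 20.48 tau 0.105 push 3.8 rad 2.4 phi 343.0 r 39.6 e 18.7 z 0.1321 all [ 3.4  2.9 -2.2] J6 -36
```

Emit:
{"api": "step_arm", "payload": {
  "linear": [
    [2.2,-0.5,0],
    [2.2,-0.5,0],
    [2.2,-0.5,0]
  ],
  "delta_rot": [
    [0,0,0.052],
    [0,0,0.052],
    [0,0,0.052]
  ],
  "grip": [0,0,0]
}}

```text
time_s: 20.85
tcp_pos: [0.7057, 0.0627, 0.1323]
ee_rot: [[-0.437, -0.899, 0.012], [-0.899, 0.437, 0.004], [-0.008, -0.009, -1.0]]
wrist_force: [4.5, 3.1, -3.3]
gripper_width: 0.004
gripper_force: 2.4
```

```bash
python3 -c "
from plan import *
tq(0)"
```

```text
t 20.85 tau 0.135 push 4.8 rad 2.7 phi 334.1 r 38.8 e 18.4 z 0.1323 all [ 4.5  3.1 -3.3] J6 -44
```

```bash
sed -i 's/"tau %.3f"%(r\[0\]\*f\[1\]-r\[1\]\*f\[0\])/"tau %.3f"%((r@u)*(f@b)-.005*(f@u))/' plan.py; python3 -c "
from plan import *
tq(0)"
```

```text
t 20.85 tau 0.171 push 4.8 rad 2.7 phi 334.1 r 38.8 e 18.4 z 0.1323 all [ 4.5  3.1 -3.3] J6 -44
```

Emit:
{"api": "step_arm", "payload": {
  "linear": [
    [2.2,-0.6,0],
    [2.2,-0.6,0],
    [2.2,-0.6,0],
    [2.2,-0.6,0]
  ],
  "delta_rot": [
    [0,0,0.052],
    [0,0,0.052],
    [0,0,0.052],
    [0,0,0.052]
  ],
  "grip": [0,0,0,0]
}}

```text
time_s: 21.35
tcp_pos: [0.7038, 0.0538, 0.1323]
ee_rot: [[-0.613, -0.79, 0.013], [-0.79, 0.613, 0.004], [-0.01, -0.008, -1.0]]
wrist_force: [4.8, 1.9, -3.7]
gripper_width: 0.01
gripper_force: 2.6
```

```bash
python3 -c "
from plan import *
tq(0)"
```

```text
t 21.35 tau 0.158 push 4.5 rad 2.6 phi 322.2 r 38.1 e 17.8 z 0.1323 all [ 4.8  1.9 -3.7] J6 -55
```

Emit:
{"api": "step_arm", "payload": {
  "linear": [
    [2.2,-0.6,0],
    [2.2,-0.6,0],
    [2.2,-0.6,0]
  ],
  "delta_rot": [
    [0,0,0.052],
    [0,0,0.052],
    [0,0,0.052]
  ],
  "grip": [0,0,0]
}}

```text
time_s: 21.72
tcp_pos: [0.7011, 0.0474, 0.1324]
ee_rot: [[-0.729, -0.685, 0.013], [-0.685, 0.729, 0.003], [-0.012, -0.007, -1.0]]
wrist_force: [6.7, 1.4, -3.4]
gripper_width: 0.006
gripper_force: 2.8
```

```bash
python3 -c "
from plan import *
tq(0)"
```

```text
t 21.73 tau 0.200 push 5.8 rad 3.6 phi 313.2 r 37.7 e 17.1 z 0.1324 all [ 6.7  1.4 -3.4] J6 -64
```

Emit:
{"api": "step_arm", "payload": {
  "linear": [
    [2.2,-0.6,0],
    [2.2,-0.6,0],
    [2.2,-0.6,0]
  ],
  "delta_rot": [
    [0,0,0.052],
    [0,0,0.052],
    [0,0,0.052]
  ],
  "grip": [0,0,0]
}}

```text
time_s: 22.1
tcp_pos: [0.6976, 0.0415, 0.1324]
ee_rot: [[-0.826, -0.563, 0.014], [-0.563, 0.826, 0.003], [-0.013, -0.005, -1.0]]
wrist_force: [6.6, 1.1, -4.7]
gripper_width: 0.003
gripper_force: 3.2
```

```bash
python3 -c "
from plan import *
tq(0)"
```

```text
t 22.1 tau 0.216 push 6.1 rad 2.8 phi 304.3 r 37.5 e 16.6 z 0.1324 all [ 6.6  1.1 -4.7] J6 -72
```

Emit:
{"api": "step_arm", "payload": {
  "linear": [
    [2.2,-0.6,0],
    [2.2,-0.6,0]
  ],
  "delta_rot": [
    [0,0,0.052],
    [0,0,0.052]
  ],
  "grip": [0,0]
}}

```text
time_s: 22.35
tcp_pos: [0.6949, 0.0379, 0.1323]
ee_rot: [[-0.88, -0.474, 0.015], [-0.474, 0.88, 0.003], [-0.014, -0.004, -1.0]]
wrist_force: [8.3, 0.9, -5.7]
gripper_width: 0.007
gripper_force: 3.5
```

```bash
python3 -c "
from plan import *
tq(0)"
```

```text
t 22.35 tau 0.273 push 7.7 rad 3.2 phi 298.3 r 37.4 e 16.3 z 0.1323 all [ 8.3  0.9 -5.7] J6 -78
```

Emit:
{"api": "step_arm", "payload": {
  "linear": [
    [1.5,-0.4,0],
    [1.5,-0.4,0]
  ],
  "delta_rot": [
    [0,0,0.035],
    [0,0,0.035]
  ],
  "grip": [0,0]
}}

```text
time_s: 22.6
tcp_pos: [0.6928, 0.0357, 0.1323]
ee_rot: [[-0.911, -0.412, 0.015], [-0.412, 0.911, 0.003], [-0.015, -0.004, -1.0]]
wrist_force: [8.2, 1.4, -4.9]
gripper_width: 0.001
gripper_force: 3.8
```

```bash
python3 -c "
from plan import *
tq(0)"
```

```text
t 22.6 tau 0.290 push 8.0 rad 2.1 phi 294.3 r 37.3 e 16.1 z 0.1323 all [ 8.2  1.4 -4.9] J6 -82
```

Emit:
{"api": "step_arm", "payload": {
  "linear": [
    [1.5,-0.4,0]
  ],
  "delta_rot": [
    [0,0,0.035]
  ],
  "grip": [0]
}}

```text
time_s: 22.72
tcp_pos: [0.6917, 0.0347, 0.1323]
ee_rot: [[-0.925, -0.38, 0.015], [-0.38, 0.925, 0.003], [-0.015, -0.003, -1.0]]
wrist_force: [8.1, 0.9, -5.7]
gripper_width: 0.001
gripper_force: 4.0
```

```bash
python3 -c "
from plan import *
tq(0)"
```

```text
t 22.73 tau 0.282 push 7.9 rad 2.2 phi 292.3 r 37.3 e 15.9 z 0.1323 all [ 8.1  0.9 -5.7] J6 -84
```

Emit:
{"api": "step_arm", "payload": {
  "linear": [
    [1.5,-0.4,0]
  ],
  "delta_rot": [
    [0,0,0.035]
  ],
  "grip": [0]
}}

```text
time_s: 22.85
tcp_pos: [0.6906, 0.0336, 0.1323]
ee_rot: [[-0.938, -0.347, 0.015], [-0.347, 0.938, 0.002], [-0.015, -0.003, -1.0]]
wrist_force: [9.1, 0.0, -6.3]
gripper_width: 0.006
gripper_force: 4.1
```

Emit:
{"api": "step_arm", "payload": {
  "linear": [
    [1.5,-0.4,0]
  ],
  "delta_rot": [
    [0,0,0.035]
  ],
  "grip": [0]
}}

```text
time_s: 22.98
tcp_pos: [0.6895, 0.0327, 0.1323]
ee_rot: [[-0.949, -0.314, 0.016], [-0.314, 0.949, 0.002], [-0.016, -0.003, -1.0]]
wrist_force: [8.6, -0.3, -5.3]
gripper_width: 0.008
gripper_force: 4.2
```

```bash
python3 -c "
from plan import *
tq(0)"
```

```text
t 22.98 tau 0.286 push 8.1 rad 3.0 phi 288.3 r 37.3 e 15.8 z 0.1323 all [ 8.6 -0.3 -5.3] J6 -88
```

Emit:
{"api": "step_arm", "payload": {
  "linear": [
    [-12,0,0],
    [0,0,-43],
    [0,0,-43]
  ],
  "delta_rot": [
    [0,0,0],
    [0,0,0],
    [0,0,0]
  ],
  "grip": [0,0,0]
}}

```text
time_s: 23.35
tcp_pos: [0.6956, 0.036, 0.2172]
ee_rot: [[-0.949, -0.315, 0.001], [-0.315, 0.949, -0.0], [-0.001, -0.001, -1.0]]
wrist_force: [0.2, 0.3, 0.2]
gripper_width: 0.004
gripper_force: 0.0
```

```bash
python3 - <<'E'
from plan import *
P=Plan()
print(cur())
a,y=pose(2,177,.012,.22);P.to(a,y,8);a,y=pose(2,177,.012,.1315);P.to(a,y,2).show()
E
```

```text
(array([0.69556062, 0.03596662, 0.21720595]), np.float64(-161.62006265918504))
10 [[25.7, 10.4, -0.3], [23.9, 14.1, -0.3], [21.5, 17.5, -0.3], [18.7, 20.6, -0.3], [15.4, 23.1, -0.3], [11.8, 25.1, -0.3], [7.9, 26.6, -0.3], [3.8, 27.5, -0.3], [0.0, 0.0, 44.2], [0.0, 0.0, 44.3]] [[0, 0, -0.15], [0, 0, -0.15], [0, 0, -0.15], [0, 0, -0.15], [0, 0, -0.15], [0, 0, -0.15], [0, 0, -0.15], [0, 0, -0.15], [0, 0, -0.0], [0, 0, -0.0]]
```

Emit:
{"api": "step_arm", "payload": {
  "linear": [
    [25.7,10.4,0],
    [23.9,14.1,0],
    [21.5,17.5,0],
    [18.7,20.6,0],
    [15.4,23.1,0],
    [11.8,25.1,0],
    [7.9,26.6,0],
    [3.8,27.5,0],
    [0,0,43],
    [0,0,43]
  ],
  "delta_rot": [
    [0,0,-0.15],
    [0,0,-0.15],
    [0,0,-0.15],
    [0,0,-0.15],
    [0,0,-0.15],
    [0,0,-0.15],
    [0,0,-0.15],
    [0,0,-0.15],
    [0,0,0],
    [0,0,0]
  ],
  "grip": [0,0,0,0,0,0,0,0,0,0]
}}

```text
time_s: 24.6
tcp_pos: [0.475, 0.051, 0.1303]
ee_rot: [[-0.049, -0.999, 0.006], [-0.999, 0.049, 0.002], [-0.003, -0.006, -1.0]]
wrist_force: [0.4, 0.0, -0.3]
gripper_width: 0.004
gripper_force: 0.0
```

Emit:
{"api": "step_arm", "payload": {
  "linear": [
    [0,0,0],
    [-8.5,0,0],
    [-2.2,0.5,0],
    [-2.2,0.5,0],
    [-2.2,0.5,0],
    [-2.2,0.5,0],
    [-2.2,0.5,0],
    [-2.2,0.5,0]
  ],
  "delta_rot": [
    [0,0,0],
    [0,0,0],
    [0,0,0.052],
    [0,0,0.052],
    [0,0,0.052],
    [0,0,0.052],
    [0,0,0.052],
    [0,0,0.052]
  ],
  "grip": [0,0,0,0,0,0,0,0]
}}

```text
time_s: 25.6
tcp_pos: [0.4733, 0.0718, 0.1305]
ee_rot: [[-0.356, -0.934, 0.001], [-0.934, 0.356, -0.001], [0.001, -0.001, -1.0]]
wrist_force: [-1.0, -5.6, 1.2]
gripper_width: 0.008
gripper_force: 2.4
```

```bash
python3 -c "
from plan import *
tq(2)"
```

```text
t 25.6 tau 0.220 push 5.6 rad -1.1 phi 159.1 r 38.2 e 17.4 z 0.1305 all [-1.  -5.6  1.2] J6 -49
```

Emit:
{"api": "step_arm", "payload": {
  "linear": [
    [-2.2,0.5,0],
    [-2.2,0.5,0],
    [-2.2,0.5,0],
    [-2.2,0.5,0]
  ],
  "delta_rot": [
    [0,0,0.052],
    [0,0,0.052],
    [0,0,0.052],
    [0,0,0.052]
  ],
  "grip": [0,0,0,0]
}}

```text
time_s: 26.1
tcp_pos: [0.4738, 0.0803, 0.13]
ee_rot: [[-0.542, -0.841, -0.003], [-0.841, 0.542, -0.002], [0.003, 0.001, -1.0]]
wrist_force: [-4.9, -3.0, 1.5]
gripper_width: 0.002
gripper_force: 2.6
```

```bash
python3 -c "
from plan import *
tq(2)"
```

```text
t 26.1 tau 0.185 push 5.2 rad 2.4 phi 147.2 r 38.0 e 17.5 z 0.13 all [-4.9 -3.   1.5] J6 -62
```

Emit:
{"api": "step_arm", "payload": {
  "linear": [
    [-2.2,0.5,0],
    [-2.2,0.5,0],
    [-2.2,0.5,0]
  ],
  "delta_rot": [
    [0,0,0.052],
    [0,0,0.052],
    [0,0,0.052]
  ],
  "grip": [0,0,0]
}}

```text
time_s: 26.48
tcp_pos: [0.4755, 0.0867, 0.1297]
ee_rot: [[-0.666, -0.746, -0.005], [-0.746, 0.666, -0.002], [0.004, 0.002, -1.0]]
wrist_force: [-8.2, -0.9, 1.7]
gripper_width: 0.007
gripper_force: 2.9
```

```bash
python3 -c "
from plan import *
tq(2)"
```

```text
t 26.48 tau 0.203 push 6.1 rad 5.5 phi 138.2 r 37.7 e 17.3 z 0.1297 all [-8.2 -0.9  1.7] J6 -71
```

Emit:
{"api": "step_arm", "payload": {
  "linear": [
    [-2.1,1.2,0],
    [-2.1,1.2,0],
    [-2.1,1.0,0]
  ],
  "delta_rot": [
    [0,0,0.052],
    [0,0,0.052],
    [0,0,0.052]
  ],
  "grip": [0,0,0]
}}

```text
time_s: 26.85
tcp_pos: [0.478, 0.0931, 0.1296]
ee_rot: [[-0.774, -0.633, -0.004], [-0.633, 0.774, -0.002], [0.004, 0.0, -1.0]]
wrist_force: [-3.8, -4.4, -0.5]
gripper_width: 0.004
gripper_force: 2.9
```

```bash
python3 -c "
from plan import *
tq(2)"
```

```text
t 26.85 tau 0.221 push 5.7 rad -1.0 phi 129.3 r 38.0 e 17.0 z 0.1296 all [-3.8 -4.4 -0.5] J6 -81
```

Emit:
{"api": "step_arm", "payload": {
  "linear": [
    [-2.1,0.8,0],
    [-2.1,0.8,0],
    [-2.1,0.8,0]
  ],
  "delta_rot": [
    [0,0,0.052],
    [0,0,0.052],
    [0,0,0.052]
  ],
  "grip": [0,0,0]
}}

```text
time_s: 27.22
tcp_pos: [0.4812, 0.0985, 0.1294]
ee_rot: [[-0.863, -0.505, -0.005], [-0.505, 0.863, -0.003], [0.006, -0.0, -1.0]]
wrist_force: [-4.3, -4.8, -0.8]
gripper_width: 0.006
gripper_force: 3.2
```

```bash
python3 -c "
from plan import *
tq(2)"
```

```text
t 27.23 tau 0.241 push 6.1 rad -2.0 phi 120.4 r 38.0 e 17.2 z 0.1294 all [-4.3 -4.8 -0.8] J6 -90
```

Emit:
{"api": "step_arm", "payload": {
  "linear": [
    [-2.1,0.7,0],
    [-2.1,0.7,0]
  ],
  "delta_rot": [
    [0,0,0.052],
    [0,0,0.052]
  ],
  "grip": [0,0]
}}

```text
time_s: 27.48
tcp_pos: [0.4837, 0.1017, 0.1292]
ee_rot: [[-0.911, -0.413, -0.006], [-0.413, 0.911, -0.003], [0.007, -0.0, -1.0]]
wrist_force: [-5.6, -4.1, -0.7]
gripper_width: 0.004
gripper_force: 3.5
```

```bash
python3 -c "
from plan import *
tq(2)"
```

```text
t 27.48 tau 0.264 push 6.8 rad -1.4 phi 114.4 r 37.8 e 17.5 z 0.1292 all [-5.6 -4.1 -0.7] J6 -96
```

Emit:
{"api": "step_arm", "payload": {
  "linear": [
    [-2.1,0.7,0]
  ],
  "delta_rot": [
    [0,0,0.052]
  ],
  "grip": [0]
}}

```text
time_s: 27.6
tcp_pos: [0.4851, 0.1032, 0.1291]
ee_rot: [[-0.931, -0.365, -0.006], [-0.365, 0.931, -0.003], [0.007, -0.001, -1.0]]
wrist_force: [-6.3, -3.7, 1.4]
gripper_width: 0.006
gripper_force: 3.7
```

```bash
python3 -c "
from plan import *
tq(2)"
```

```text
t 27.6 tau 0.276 push 7.2 rad -1.2 phi 111.4 r 37.7 e 17.6 z 0.1291 all [-6.3 -3.7  1.4] J6 -99
```

Emit:
{"api": "step_arm", "payload": {
  "linear": [
    [-1.4,0.5,0],
    [-1.4,0.5,0]
  ],
  "delta_rot": [
    [0,0,0.035],
    [0,0,0.035]
  ],
  "grip": [0,0]
}}

```text
time_s: 27.85
tcp_pos: [0.4871, 0.1051, 0.1291]
ee_rot: [[-0.954, -0.299, -0.007], [-0.299, 0.954, -0.003], [0.008, -0.001, -1.0]]
wrist_force: [-7.9, -3.7, -0.4]
gripper_width: 0.006
gripper_force: 3.9
```

```bash
python3 -c "
from plan import *
tq(2)"
```

```text
t 27.85 tau 0.332 push 8.7 rad -1.1 phi 107.4 r 37.6 e 17.7 z 0.1291 all [-7.9 -3.7 -0.4] J6 -103
```

Emit:
{"api": "step_arm", "payload": {
  "linear": [
    [-1.4,0.5,0],
    [-1.4,0.5,0]
  ],
  "delta_rot": [
    [0,0,0.035],
    [0,0,0.035]
  ],
  "grip": [0,0]
}}

```text
time_s: 28.1
tcp_pos: [0.4892, 0.1069, 0.129]
ee_rot: [[-0.973, -0.232, -0.007], [-0.232, 0.973, -0.003], [0.008, -0.001, -1.0]]
wrist_force: [-8.0, -2.5, 0.3]
gripper_width: 0.007
gripper_force: 4.1
```

```bash
python3 -c "
from plan import *
tq(2)"
```

```text
t 28.1 tau 0.319 push 8.4 rad -0.6 phi 103.4 r 37.6 e 17.8 z 0.129 all [-8.  -2.5  0.3] J6 -107
```

Emit:
{"api": "step_arm", "payload": {
  "linear": [
    [-1.4,0.5,0]
  ],
  "delta_rot": [
    [0,0,0.035]
  ],
  "grip": [0]
}}

```text
time_s: 28.22
tcp_pos: [0.4903, 0.1077, 0.129]
ee_rot: [[-0.98, -0.198, -0.008], [-0.198, 0.98, -0.003], [0.008, -0.002, -1.0]]
wrist_force: [-7.0, -2.7, 1.0]
gripper_width: 0.005
gripper_force: 4.3
```

Emit:
{"api": "step_arm", "payload": {
  "linear": [
    [-1.4,0.5,0]
  ],
  "delta_rot": [
    [0,0,0.035]
  ],
  "grip": [0]
}}

```text
time_s: 28.35
tcp_pos: [0.4914, 0.1085, 0.1289]
ee_rot: [[-0.987, -0.163, -0.008], [-0.163, 0.987, -0.003], [0.008, -0.002, -1.0]]
wrist_force: [-7.8, -1.9, -0.7]
gripper_width: 0.007
gripper_force: 4.4
```

```bash
python3 -c "
from plan import *
tq(2)"
```

```text
t 28.35 tau 0.304 push 8.1 rad -0.6 phi 99.4 r 37.4 e 17.9 z 0.1289 all [-7.8 -1.9 -0.7] J6 -111
```

Emit:
{"api": "step_arm", "payload": {
  "linear": [
    [-1.4,0.5,0]
  ],
  "delta_rot": [
    [0,0,0.035]
  ],
  "grip": [0]
}}

```text
time_s: 28.48
tcp_pos: [0.4926, 0.1093, 0.1288]
ee_rot: [[-0.992, -0.128, -0.008], [-0.128, 0.992, -0.003], [0.009, -0.002, -1.0]]
wrist_force: [-7.9, -1.9, 1.1]
gripper_width: 0.002
gripper_force: 4.5
```

Emit:
{"api": "step_arm", "payload": {
  "linear": [
    [-1.4,0.5,0]
  ],
  "delta_rot": [
    [0,0,0.035]
  ],
  "grip": [0]
}}

```text
time_s: 28.6
tcp_pos: [0.4938, 0.11, 0.1288]
ee_rot: [[-0.996, -0.094, -0.009], [-0.094, 0.996, -0.003], [0.009, -0.002, -1.0]]
wrist_force: [-8.2, -2.3, 0.9]
gripper_width: 0.002
gripper_force: 4.7
```

Emit:
{"api": "step_arm", "payload": {
  "linear": [
    [0,0,0]
  ],
  "delta_rot": [
    [0,0,0]
  ],
  "grip": [0]
}}

```text
time_s: 28.72
tcp_pos: [0.4941, 0.1101, 0.1289]
ee_rot: [[-0.995, -0.095, -0.008], [-0.095, 0.995, -0.003], [0.008, -0.002, -1.0]]
wrist_force: [-9.1, -2.3, 0.8]
gripper_width: 0.003
gripper_force: 4.2
```

```bash
python3 -c "
from plan import *
tq(2)"
```

```text
t 28.73 tau 0.356 push 9.3 rad -1.4 phi 95.4 r 37.4 e 17.6 z 0.1289 all [-9.1 -2.3  0.8] J6 -115
```

Emit:
{"api": "step_arm", "payload": {
  "linear": [
    [-1.4,0.5,0],
    [-1.4,0.5,0]
  ],
  "delta_rot": [
    [0,0,0.035],
    [0,0,0.035]
  ],
  "grip": [0,0]
}}

```text
time_s: 28.98
tcp_pos: [0.4963, 0.1113, 0.1288]
ee_rot: [[-1.0, -0.024, -0.009], [-0.024, 1.0, -0.003], [0.009, -0.003, -1.0]]
wrist_force: [-10.0, -1.3, 0.2]
gripper_width: 0.007
gripper_force: 4.9
```

```bash
python3 -c "
from plan import *
tq(2)"
```

```text
t 28.98 tau 0.378 push 10.0 rad -1.0 phi 91.4 r 37.2 e 18.0 z 0.1288 all [-10.   -1.3   0.2] J6 -119
```

Emit:
{"api": "step_arm", "payload": {
  "linear": [
    [-1.4,0.5,0]
  ],
  "delta_rot": [
    [0,0,0.035]
  ],
  "grip": [0]
}}

```text
time_s: 29.1
tcp_pos: [0.4976, 0.1119, 0.1288]
ee_rot: [[-1.0, 0.011, -0.009], [0.011, 1.0, -0.003], [0.009, -0.003, -1.0]]
wrist_force: [-10.0, -0.3, -0.3]
gripper_width: 0.006
gripper_force: 5.0
```

```bash
python3 -c "
from plan import *
tq(2)"
```

```text
t 29.1 tau 0.372 push 9.9 rad -0.4 phi 89.4 r 37.2 e 18.0 z 0.1288 all [-10.   -0.3  -0.3] J6 -121
```

Emit:
{"api": "step_arm", "payload": {
  "linear": [
    [-1.4,0.5,0]
  ],
  "delta_rot": [
    [0,0,0.035]
  ],
  "grip": [0]
}}

```text
time_s: 29.22
tcp_pos: [0.499, 0.1124, 0.1287]
ee_rot: [[-0.999, 0.046, -0.009], [0.046, 0.999, -0.003], [0.009, -0.003, -1.0]]
wrist_force: [-9.4, -0.6, 0.2]
gripper_width: 0.005
gripper_force: 5.2
```

Emit:
{"api": "step_arm", "payload": {
  "linear": [
    [-1.4,0.5,0]
  ],
  "delta_rot": [
    [0,0,0.035]
  ],
  "grip": [0]
}}

```text
time_s: 29.35
tcp_pos: [0.5003, 0.1129, 0.1287]
ee_rot: [[-0.997, 0.081, -0.009], [0.081, 0.997, -0.003], [0.009, -0.003, -1.0]]
wrist_force: [-11.6, 0.5, 0.8]
gripper_width: 0.004
gripper_force: 5.4
```

```bash
python3 -c "
from plan import *
tq(2)"
```

```text
t 29.35 tau 0.433 push 11.6 rad -0.5 phi 85.3 r 37.1 e 18.0 z 0.1287 all [-11.6   0.5   0.8] J6 -125
```

```bash
cat >> plan.py <<'E'
def visit(j,i,phi,z,ap=.0105,zup=.215):
    "from nut j's lever to nut i's at phi; ends ~1 mm short of contact"
    P=Plan();f=P.y-FL[j];b=np.array([-np.sin(np.radians(f)),np.cos(np.radians(f)),0])
    P.to(P.p+.012*b,P.y,1);P.to(np.append(P.p[:2],zup),P.y,2)
    a,y=pose(i,phi,.013,zup)
    n=int(max(np.ceil(abs((y-P.y+180)%360-180)/10.4),np.ceil(np.linalg.norm(a-P.p)/.045)))
    P.to(a,y,n);a,y=pose(i,phi,.013,z);P.to(a,y,2);P.row(P.p,P.y);a,y=pose(i,phi,.013-ap,z);P.to(a,y,1);P.show()
E
python3 -c "
from plan import *
visit(2,0,288,.1295)"
```

```text
10 [[12.0, -0.0, 0.0], [0.0, 0.0, -43.2], [0.0, 0.0, -43.2], [-36.5, -10.5, 0.0], [-35.7, -12.8, 0.0], [-34.8, -15.2, 0.0], [-33.7, -17.4, 0.0], [-32.5, -19.6, 0.0], [-31.1, -21.7, 0.0], [0.0, 0.0, 42.7]] [[0, 0, -0.0], [0, 0, -0.0], [0, 0, -0.0], [0, 0, -0.066], [0, 0, -0.066], [0, 0, -0.066], [0, 0, -0.066], [0, 0, -0.066], [0, 0, -0.066], [0, 0, -0.0]]
3 [[0.0, 0.0, 42.8], [0.0, 0.0, 0.0], [10.5, -0.0, 0.0]] [[0, 0, -0.0], [0, 0, -0.0], [0, 0, -0.0]]
```

Emit:
{"api": "step_arm", "payload": {
  "linear": [
    [12,0,0],
    [0,0,-43],
    [0,0,-43],
    [-36.5,-10.5,0],
    [-35.7,-12.8,0],
    [-34.8,-15.2,0],
    [-33.7,-17.4,0],
    [-32.5,-19.6,0],
    [-31.1,-21.7,0],
    [0,0,42.5]
  ],
  "delta_rot": [
    [0,0,0],
    [0,0,0],
    [0,0,0],
    [0,0,-0.066],
    [0,0,-0.066],
    [0,0,-0.066],
    [0,0,-0.066],
    [0,0,-0.066],
    [0,0,-0.066],
    [0,0,0]
  ],
  "grip": [0,0,0,0,0,0,0,0,0,0]
}}

```text
time_s: 30.6
tcp_pos: [0.7117, 0.0349, 0.1772]
ee_rot: [[-0.95, -0.312, 0.014], [-0.312, 0.95, 0.002], [-0.014, -0.003, -1.0]]
wrist_force: [-0.9, 0.5, -0.9]
gripper_width: 0.001
gripper_force: 0.0
```

Emit:
{"api": "step_arm", "payload": {
  "linear": [
    [0,0,42.5],
    [0,0,0],
    [10,0,0],
    [1.4,-0.4,0],
    [1.4,-0.4,0]
  ],
  "delta_rot": [
    [0,0,0],
    [0,0,0],
    [0,0,0],
    [0,0,0.035],
    [0,0,0.035]
  ],
  "grip": [0,0,0,0,0]
}}

```text
time_s: 31.22
tcp_pos: [0.6946, 0.0305, 0.1316]
ee_rot: [[-0.97, -0.242, 0.004], [-0.242, 0.97, 0.001], [-0.004, -0.0, -1.0]]
wrist_force: [-0.9, -0.5, 1.2]
gripper_width: 0.01
gripper_force: 0.0
```

```bash
python3 -c "
from plan import *
tq(0)"
```

```text
t 31.23 tau -0.042 push -1.0 rad 0.2 phi 284.0 r 39.4 e 23.0 z 0.1316 all [-0.9 -0.5  1.2] J6 -92
```

Emit:
{"api": "step_arm", "payload": {
  "linear": [
    [1.4,-0.5,0]
  ],
  "delta_rot": [
    [0,0,0.035]
  ],
  "grip": [0]
}}

```text
time_s: 31.35
tcp_pos: [0.693, 0.0295, 0.1303]
ee_rot: [[-0.978, -0.208, 0.002], [-0.208, 0.978, 0.0], [-0.002, -0.0, -1.0]]
wrist_force: [0.7, 0.0, 0.3]
gripper_width: 0.001
gripper_force: 0.0
```

```bash
python3 -c "
from plan import *
tq(0)"
```

```text
t 31.35 tau 0.025 push 0.7 rad 0.1 phi 282.0 r 39.1 e 22.6 z 0.1303 all [0.7 0.  0.3] J6 -94
```

Emit:
{"api": "step_arm", "payload": {
  "linear": [
    [2.5,0,0],
    [1.4,-0.3,0],
    [1.4,-0.3,0]
  ],
  "delta_rot": [
    [0,0,0],
    [0,0,0.035],
    [0,0,0.035]
  ],
  "grip": [0,0,0]
}}

```text
time_s: 31.72
tcp_pos: [0.6908, 0.0282, 0.1301]
ee_rot: [[-0.99, -0.14, 0.008], [-0.14, 0.99, 0.001], [-0.008, -0.0, -1.0]]
wrist_force: [8.1, -0.3, -2.1]
gripper_width: 0.004
gripper_force: 3.7
```

```bash
python3 -c "
from plan import *
tq(0)"
```

```text
t 31.73 tau 0.302 push 8.0 rad 1.4 phi 278.0 r 38.5 e 22.9 z 0.1301 all [ 8.1 -0.3 -2.1] J6 -98
```

Emit:
{"api": "step_arm", "payload": {
  "linear": [
    [1.4,-0.4,0],
    [1.4,-0.4,0]
  ],
  "delta_rot": [
    [0,0,0.03],
    [0,0,0.03]
  ],
  "grip": [0,0]
}}

```text
time_s: 31.98
tcp_pos: [0.6889, 0.0268, 0.1302]
ee_rot: [[-0.997, -0.081, 0.009], [-0.081, 0.997, 0.0], [-0.009, -0.0, -1.0]]
wrist_force: [8.3, -2.5, -3.1]
gripper_width: 0.005
gripper_force: 4.2
```

```bash
python3 -c "
from plan import *
tq(0)"
```

```text
t 31.98 tau 0.295 push 8.1 rad 3.2 phi 274.6 r 38.4 e 23.1 z 0.1302 all [ 8.3 -2.5 -3.1] J6 -101
```

Emit:
{"api": "step_arm", "payload": {
  "linear": [
    [1.5,-0.8,0],
    [1.5,-0.8,0],
    [1.4,-0.8,0]
  ],
  "delta_rot": [
    [0,0,0.035],
    [0,0,0.035],
    [0,0,0.035]
  ],
  "grip": [0,0,0]
}}

```text
time_s: 32.35
tcp_pos: [0.6847, 0.024, 0.1301]
ee_rot: [[-1.0, 0.025, 0.009], [0.025, 1.0, 0.0], [-0.009, 0.001, -1.0]]
wrist_force: [9.3, -1.4, -3.6]
gripper_width: 0.007
gripper_force: 4.4
```

```bash
python3 -c "
from plan import *
tq(0)"
```

```text
t 32.35 tau 0.355 push 9.4 rad 1.2 phi 268.6 r 38.5 e 22.9 z 0.1301 all [ 9.3 -1.4 -3.6] J6 -107
```

Emit:
{"api": "step_arm", "payload": {
  "linear": [
    [1.4,-0.8,0],
    [1.4,-0.8,0]
  ],
  "delta_rot": [
    [0,0,0.035],
    [0,0,0.035]
  ],
  "grip": [0,0]
}}

```text
time_s: 32.6
tcp_pos: [0.6819, 0.0225, 0.13]
ee_rot: [[-0.995, 0.095, 0.009], [0.095, 0.996, 0.0], [-0.009, 0.001, -1.0]]
wrist_force: [9.2, -1.5, -3.4]
gripper_width: 0.006
gripper_force: 4.6
```

```bash
python3 -c "
from plan import *
tq(0)"
```

```text
t 32.6 tau 0.355 push 9.3 rad 0.6 phi 264.6 r 38.6 e 22.8 z 0.13 all [ 9.2 -1.5 -3.4] J6 -111
```

Emit:
{"api": "step_arm", "payload": {
  "linear": [
    [1.4,-0.8,0],
    [1.4,-0.8,0]
  ],
  "delta_rot": [
    [0,0,0.035],
    [0,0,0.035]
  ],
  "grip": [0,0]
}}

```text
time_s: 32.85
tcp_pos: [0.6789, 0.0212, 0.13]
ee_rot: [[-0.986, 0.164, 0.009], [0.164, 0.986, 0.0], [-0.009, 0.002, -1.0]]
wrist_force: [9.3, -1.9, -4.4]
gripper_width: 0.008
gripper_force: 4.7
```

```bash
python3 -c "
from plan import *
tq(0)"
```

```text
t 32.85 tau 0.367 push 9.5 rad 0.4 phi 260.6 r 38.7 e 22.8 z 0.13 all [ 9.3 -1.9 -4.4] J6 -115
```

Emit:
{"api": "step_arm", "payload": {
  "linear": [
    [1.4,-0.8,0],
    [1.4,-0.8,0]
  ],
  "delta_rot": [
    [0,0,0.035],
    [0,0,0.035]
  ],
  "grip": [0,0]
}}

```text
time_s: 33.1
tcp_pos: [0.676, 0.0201, 0.13]
ee_rot: [[-0.973, 0.233, 0.01], [0.233, 0.973, 0.0], [-0.009, 0.003, -1.0]]
wrist_force: [9.8, -3.3, -4.4]
gripper_width: 0.005
gripper_force: 4.9
```

```bash
python3 -c "
from plan import *
tq(0);visit(0,2,85,.129)"
```

```text
t 33.1 tau 0.394 push 10.3 rad 1.0 phi 256.5 r 38.8 e 22.8 z 0.13 all [ 9.8 -3.3 -4.4] J6 -119
10 [[-12.0, 0.0, 0.0], [0.0, 0.0, -42.5], [0.0, 0.0, -42.5], [42.8, 10.2, 0.0], [42.5, 11.5, 0.0], [42.1, 12.7, 0.0], [41.7, 13.9, 0.0], [41.3, 15.2, 0.0], [0.0, 0.0, 43.0], [0.0, 0.0, 43.0]] [[0, 0, -0.0], [0, 0, -0.0], [0, 0, -0.0], [0, 0, -0.03], [0, 0, -0.03], [0, 0, -0.03], [0, 0, -0.03], [0, 0, -0.03], [0, 0, -0.0], [0, 0, -0.0]]
2 [[0.0, 0.0, 0.0], [-10.5, -0.0, 0.0]] [[0, 0, -0.0], [0, 0, -0.0]]
```

Emit:
{"api": "step_arm", "payload": {
  "linear": [
    [1.4,-0.8,0],
    [1.4,-0.8,0]
  ],
  "delta_rot": [
    [0,0,0.035],
    [0,0,0.035]
  ],
  "grip": [0,0]
}}

```text
time_s: 33.35
tcp_pos: [0.6729, 0.0192, 0.1299]
ee_rot: [[-0.954, 0.3, 0.01], [0.3, 0.954, 0.0], [-0.009, 0.003, -1.0]]
wrist_force: [10.4, -2.9, -3.5]
gripper_width: 0.009
gripper_force: 5.0
```

```bash
python3 -c "
from plan import *
tq(0)"
```

```text
t 33.35 tau 0.420 push 10.8 rad -0.3 phi 252.5 r 38.9 e 22.8 z 0.1299 all [10.4 -2.9 -3.5] J6 -123
```

Emit:
{"api": "step_arm", "payload": {
  "linear": [
    [1.4,-0.8,0],
    [1.4,-0.8,0]
  ],
  "delta_rot": [
    [0,0,0.035],
    [0,0,0.035]
  ],
  "grip": [0,0]
}}

```text
time_s: 33.6
tcp_pos: [0.6697, 0.0185, 0.1299]
ee_rot: [[-0.931, 0.366, 0.009], [0.366, 0.931, 0.0], [-0.009, 0.004, -1.0]]
wrist_force: [10.6, -2.9, -4.4]
gripper_width: 0.006
gripper_force: 5.1
```

```bash
python3 -c "
from plan import *
tq(0);visit(0,2,87,.1275)"
```

```text
t 33.6 tau 0.433 push 10.9 rad -1.2 phi 248.5 r 39.0 e 22.7 z 0.1299 all [10.6 -2.9 -4.4] J6 -127
10 [[-12.0, 0.0, 0.0], [0.0, 0.0, -42.6], [0.0, 0.0, -42.6], [43.0, 5.0, 0.0], [42.6, 7.7, 0.0], [42.0, 10.4, 0.0], [41.2, 13.1, 0.0], [40.3, 15.8, 0.0], [0.0, 0.0, 43.7], [0.0, 0.0, 43.8]] [[0, 0, -0.0], [0, 0, -0.0], [0, 0, -0.0], [0, 0, -0.064], [0, 0, -0.064], [0, 0, -0.064], [0, 0, -0.064], [0, 0, -0.064], [0, 0, -0.0], [0, 0, -0.0]]
2 [[0.0, 0.0, 0.0], [-10.5, 0.0, 0.0]] [[0, 0, -0.0], [0, 0, -0.0]]
```

Emit:
{"api": "step_arm", "payload": {
  "linear": [
    [-12,0,0],
    [0,0,-42.6],
    [0,0,-42.6],
    [43.0,5.0,0],
    [42.6,7.7,0],
    [42.0,10.4,0],
    [41.2,13.1,0],
    [40.3,15.8,0],
    [0,0,43.2],
    [0,0,43.2]
  ],
  "delta_rot": [
    [0,0,0],
    [0,0,0],
    [0,0,0],
    [0,0,-0.064],
    [0,0,-0.064],
    [0,0,-0.064],
    [0,0,-0.064],
    [0,0,-0.064],
    [0,0,0],
    [0,0,0]
  ],
  "grip": [0,0,0,0,0,0,0,0,0,0]
}}

```text
time_s: 34.85
tcp_pos: [0.4852, 0.1163, 0.1279]
ee_rot: [[-0.999, 0.052, 0.0], [0.052, 0.999, 0.001], [-0.0, 0.001, -1.0]]
wrist_force: [-0.1, 0.2, 0.0]
gripper_width: 0.005
gripper_force: 0.0
```

Emit:
{"api": "step_arm", "payload": {
  "linear": [
    [0,0,0],
    [-8,0,0],
    [0,0,0]
  ],
  "delta_rot": [
    [0,0,0],
    [0,0,0],
    [0,0,0]
  ],
  "grip": [0,0,0]
}}

```text
time_s: 35.22
tcp_pos: [0.4957, 0.1161, 0.1299]
ee_rot: [[-0.999, 0.054, 0.003], [0.054, 0.999, 0.001], [-0.003, 0.002, -1.0]]
wrist_force: [0.5, -0.9, 0.6]
gripper_width: 0.006
gripper_force: 0.0
```

```bash
python3 -c "
from plan import *
tq(2)
c=cam('wrist');save(c,'w4')
for r in landmark_of('wrist','lever_a'): print(round(r['score'],2),np.array(r['point']),atz(c,r['point'],.139))
for r in landmark_of('wrist','nut_a'): print(round(r['score'],2),np.array(r['point']),atz(c,r['point'],.111))
"
```

```text
t 35.23 tau -0.019 push -0.6 rad -0.9 phi 86.9 r 40.6 e 21.7 z 0.1299 all [ 0.5 -0.9  0.6] J6 -125
0.4 [252.3 303.1] [0.52136831 0.11275762 0.139     ]
```

View pics/w4.png

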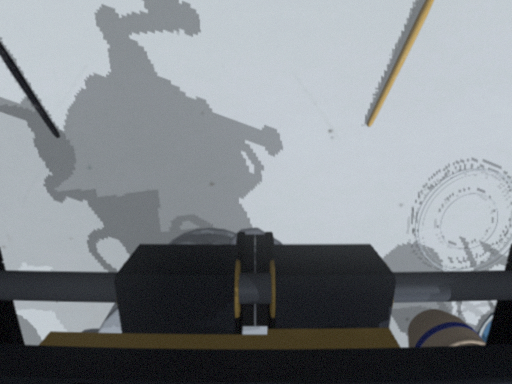

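Emit:
{"api": "step_arm", "payload": {
  "linear": [
    [-3,0,0],
    [-1.4,0.6,0],
    [-1.4,0.6,0]
  ],
  "delta_rot": [
    [0,0,0],
    [0,0,0.035],
    [0,0,0.035]
  ],
  "grip": [0,0,0]
}}

```text
time_s: 35.75
tcp_pos: [0.4997, 0.1165, 0.1281]
ee_rot: [[-0.992, 0.125, -0.0], [0.125, 0.992, 0.0], [0.0, 0.0, -1.0]]
wrist_force: [-1.0, 0.4, 0.3]
gripper_width: 0.009
gripper_force: 0.2
```

```bash
python3 -c "
from plan import *
tq(2)"
```

```text
t 35.75 tau 0.039 push 1.0 rad 0.3 phi 82.8 r 39.7 e 20.7 z 0.1281 all [-1.   0.4  0.3] J6 -128
```

Emit:
{"api": "step_arm", "payload": {
  "linear": [
    [-1.4,0.7,0]
  ],
  "delta_rot": [
    [0,0,0.035]
  ],
  "grip": [0]
}}

```text
time_s: 35.88
tcp_pos: [0.5, 0.1168, 0.1278]
ee_rot: [[-0.987, 0.16, -0.003], [0.16, 0.987, -0.001], [0.003, -0.001, -1.0]]
wrist_force: [-5.6, 1.5, 3.5]
gripper_width: 0.006
gripper_force: 2.7
```

```bash
python3 -c "
from plan import *
tq(2)"
```

```text
t 35.88 tau 0.223 push 5.8 rad 0.6 phi 80.8 r 39.3 e 21.8 z 0.1278 all [-5.6  1.5  3.5] J6 -130
```

Emit:
{"api": "step_arm", "payload": {
  "linear": [
    [-1.4,0.7,0],
    [-1.4,0.7,0]
  ],
  "delta_rot": [
    [0,0,0.035],
    [0,0,0.035]
  ],
  "grip": [0,0]
}}

```text
time_s: 36.12
tcp_pos: [0.5011, 0.1176, 0.1277]
ee_rot: [[-0.973, 0.229, -0.006], [0.229, 0.973, -0.001], [0.006, -0.003, -1.0]]
wrist_force: [-10.7, 3.3, 6.1]
gripper_width: 0.004
gripper_force: 5.3
```

```bash
python3 -c "
from plan import *
tq(2)"
```

```text
t 36.12 tau 0.427 push 11.1 rad 0.8 phi 76.8 r 38.7 e 23.6 z 0.1277 all [-10.7   3.3   6.1] J6 -134
```

Emit:
{"api": "step_arm", "payload": {
  "linear": [
    [-1.4,0.7,0],
    [-1.4,0.7,0]
  ],
  "delta_rot": [
    [0,0,0.035],
    [0,0,0.035]
  ],
  "grip": [0,0]
}}

```text
time_s: 36.38
tcp_pos: [0.5039, 0.1184, 0.1276]
ee_rot: [[-0.955, 0.296, -0.007], [0.296, 0.955, -0.001], [0.006, -0.003, -1.0]]
wrist_force: [-9.0, 4.1, 6.2]
gripper_width: 0.002
gripper_force: 5.3
```

```bash
python3 -c "
from plan import *
tq(2)"
```

```text
t 36.38 tau 0.372 push 9.8 rad 1.2 phi 72.8 r 38.6 e 23.8 z 0.1276 all [-9.   4.1  6.2] J6 -138
```

Emit:
{"api": "step_arm", "payload": {
  "linear": [
    [-1.4,0.8,0],
    [-1.4,0.8,0],
    [-1.4,0.8,0]
  ],
  "delta_rot": [
    [0,0,0.035],
    [0,0,0.035],
    [0,0,0.035]
  ],
  "grip": [0,0,0]
}}

```text
time_s: 36.75
tcp_pos: [0.5086, 0.1193, 0.1276]
ee_rot: [[-0.919, 0.395, -0.007], [0.395, 0.919, -0.001], [0.006, -0.004, -1.0]]
wrist_force: [-10.4, 3.5, 5.8]
gripper_width: 0.001
gripper_force: 5.3
```

```bash
python3 -c "
from plan import *
tq(2)"
```

```text
t 36.75 tau 0.426 push 10.9 rad -0.9 phi 66.7 r 38.5 e 23.8 z 0.1276 all [-10.4   3.5   5.8] J6 -144
```

Emit:
{"api": "step_arm", "payload": {
  "linear": [
    [-1.4,0.8,0],
    [-1.4,0.8,0],
    [-1.4,0.8,0]
  ],
  "delta_rot": [
    [0,0,0.035],
    [0,0,0.035],
    [0,0,0.035]
  ],
  "grip": [0,0,0]
}}

```text
time_s: 37.12
tcp_pos: [0.5132, 0.1197, 0.1275]
ee_rot: [[-0.872, 0.489, -0.007], [0.489, 0.872, -0.001], [0.006, -0.005, -1.0]]
wrist_force: [-11.2, 4.8, 4.9]
gripper_width: 0.004
gripper_force: 5.5
```

```bash
python3 -c "
from plan import *
tq(2);visit(2,1,69,.1305)"
```

```text
t 37.12 tau 0.472 push 12.1 rad -1.3 phi 60.7 r 38.5 e 23.9 z 0.1275 all [-11.2   4.8   4.9] J6 -150
10 [[12.0, -0.0, 0.0], [0.0, 0.0, -43.8], [0.0, 0.0, -43.8], [-2.3, 5.6, 0.0], [-1.3, 5.9, 0.0], [-0.2, 6.1, 0.0], [0.9, 6.0, 0.0], [1.9, 5.8, 0.0], [2.9, 5.3, 0.0], [3.8, 4.7, 0.0]] [[0, 0, -0.0], [0, 0, -0.0], [0, 0, -0.0], [0, 0, 0.176], [0, 0, 0.176], [0, 0, 0.176], [0, 0, 0.176], [0, 0, 0.176], [0, 0, 0.176], [0, 0, 0.176]]
10 [[4.5, 4.0, 0.0], [5.2, 3.2, 0.0], [5.6, 2.2, 0.0], [5.9, 1.2, 0.0], [6.1, 0.1, 0.0], [6.0, -1.0, 0.0], [5.7, -2.0, 0.0], [5.3, -3.0, 0.0], [4.7, -3.8, 0.0], [3.9, -4.6, 0.0]] [[0, 0, 0.176], [0, 0, 0.176], [0, 0, 0.176], [0, 0, 0.176], [0, 0, 0.176], [0, 0, 0.176], [0, 0, 0.176], [0, 0, 0.176], [0, 0, 0.176], [0, 0, 0.176]]
4 [[0.0, 0.0, 42.2], [0.0, 0.0, 42.3], [0.0, 0.0, 0.0], [10.5, 0.0, 0.0]] [[0, 0, -0.0], [0, 0, -0.0], [0, 0, -0.0], [0, 0, -0.0]]
```

Emit:
{"api": "step_arm", "payload": {
  "linear": [
    [-1.4,0.8,0],
    [-1.4,0.8,0],
    [-1.4,0.8,0]
  ],
  "delta_rot": [
    [0,0,0.035],
    [0,0,0.035],
    [0,0,0.035]
  ],
  "grip": [0,0,0]
}}

```text
time_s: 37.5
tcp_pos: [0.5179, 0.1196, 0.1274]
ee_rot: [[-0.816, 0.578, -0.008], [0.578, 0.816, -0.001], [0.006, -0.005, -1.0]]
wrist_force: [-10.7, 3.8, 5.1]
gripper_width: 0.005
gripper_force: 5.6
```

```bash
python3 - <<'E'
from plan import *
tq(2)
# nut1 approached with the opposite finger face to save turning
FL[1]=90
visit(2,1,69,.1305)
print(sense()["joints"])
E
```

```text
t 37.5 tau 0.435 push 10.9 rad -3.1 phi 54.7 r 38.4 e 23.9 z 0.1274 all [-10.7   3.8   5.1] J6 -156
10 [[12.0, 0.0, 0.0], [0.0, 0.0, -43.8], [0.0, 0.0, -43.8], [-8.3, 31.7, 0.0], [-10.9, 30.9, 0.0], [-13.4, 29.9, 0.0], [0.0, 0.0, 42.2], [0.0, 0.0, 42.3], [0.0, 0.0, 0.0], [-10.5, -0.0, 0.0]] [[0, 0, -0.0], [0, 0, -0.0], [0, 0, -0.0], [0, 0, -0.083], [0, 0, -0.083], [0, 0, -0.083], [0, 0, -0.0], [0, 0, -0.0], [0, 0, -0.0], [0, 0, -0.0]]
[  30.39528112   18.49649601  -19.90062791   -0.21604087  -52.01135992
 -155.56070059]
```

```bash
python3 - <<'E'
import plan
s=open('plan.py').read()
s=s.replace("def to(s,pos,yaw,n,arc=None):\n        d=(yaw-s.y+180)%360-180","def to(s,pos,yaw,n,arc=None,d=None):\n        d=(yaw-s.y+180)%360-180 if d is None else d")
s=s.replace("zup=.215):","zup=.215,wrap=0):").replace("    n=int(max(np.ceil(abs((y-P.y+180)%360-180)/10.4)","    d=(y-P.y+180)%360-180+wrap\n    n=int(max(np.ceil(abs(d)/10.4)").replace("P.to(a,y,n);","P.to(a,y,n,d=d);")
open('plan.py','w').write(s)
E
python3 -c "
from plan import *
visit(2,1,69,.1305,wrap=360)"
```

```text
10 [[12.0, 0.0, 0.0], [0.0, 0.0, -43.8], [0.0, 0.0, -43.8], [-1.3, 5.0, 0.0], [-2.2, 4.7, 0.0], [-3.0, 4.2, 0.0], [-3.7, 3.6, 0.0], [-4.3, 2.9, 0.0], [-4.7, 2.1, 0.0], [-5.0, 1.3, 0.0]] [[0, 0, -0.0], [0, 0, -0.0], [0, 0, -0.0], [0, 0, -0.178], [0, 0, -0.178], [0, 0, -0.178], [0, 0, -0.178], [0, 0, -0.178], [0, 0, -0.178], [0, 0, -0.178]]
10 [[-5.2, 0.3, 0.0], [-5.1, -0.6, 0.0], [-5.0, -1.5, 0.0], [-4.6, -2.3, 0.0], [-4.1, -3.1, 0.0], [-3.5, -3.8, 0.0], [-2.8, -4.4, 0.0], [-2.0, -4.8, 0.0], [-1.1, -5.1, 0.0], [-0.2, -5.2, 0.0]] [[0, 0, -0.178], [0, 0, -0.178], [0, 0, -0.178], [0, 0, -0.178], [0, 0, -0.178], [0, 0, -0.178], [0, 0, -0.178], [0, 0, -0.178], [0, 0, -0.178], [0, 0, -0.178]]
6 [[0.8, -5.1, 0.0], [1.7, -4.9, 0.0], [0.0, 0.0, 42.2], [0.0, 0.0, 42.3], [0.0, 0.0, 0.0], [10.5, 0.0, 0.0]] [[0, 0, -0.178], [0, 0, -0.178], [0, 0, -0.0], [0, 0, -0.0], [0, 0, -0.0], [0, 0, -0.0]]
```

Emit:
{"api": "step_arm", "payload": {
  "linear": [
    [12,0,0],
    [0,0,-43.8],
    [0,0,-43.8],
    [-1.3,5.0,0],
    [-2.2,4.7,0],
    [-3.0,4.2,0],
    [-3.7,3.6,0],
    [-4.3,2.9,0],
    [-4.7,2.1,0],
    [-5.0,1.3,0]
  ],
  "delta_rot": [
    [0,0,0],
    [0,0,0],
    [0,0,0],
    [0,0,-0.178],
    [0,0,-0.178],
    [0,0,-0.178],
    [0,0,-0.178],
    [0,0,-0.178],
    [0,0,-0.178],
    [0,0,-0.178]
  ],
  "grip": [0,0,0,0,0,0,0,0,0,0]
}}

```text
time_s: 38.75
tcp_pos: [0.5398, 0.1503, 0.2157]
ee_rot: [[-0.803, -0.596, 0.001], [-0.596, 0.803, 0.0], [-0.001, -0.001, -1.0]]
wrist_force: [-0.0, 0.0, -0.0]
gripper_width: 0.002
gripper_force: 0.0
```

Emit:
{"api": "step_arm", "payload": {
  "linear": [
    [-5.2,0.3,0],
    [-5.1,-0.6,0],
    [-5.0,-1.5,0],
    [-4.6,-2.3,0],
    [-4.1,-3.1,0],
    [-3.5,-3.8,0],
    [-2.8,-4.4,0],
    [-2.0,-4.8,0],
    [-1.1,-5.1,0],
    [-0.2,-5.2,0]
  ],
  "delta_rot": [
    [0,0,-0.178],
    [0,0,-0.178],
    [0,0,-0.178],
    [0,0,-0.178],
    [0,0,-0.178],
    [0,0,-0.178],
    [0,0,-0.178],
    [0,0,-0.178],
    [0,0,-0.178],
    [0,0,-0.178]
  ],
  "grip": [0,0,0,0,0,0,0,0,0,0]
}}

```text
time_s: 40.0
tcp_pos: [0.5795, 0.1836, 0.2156]
ee_rot: [[0.75, -0.662, 0.001], [-0.662, -0.75, 0.0], [0.001, -0.001, -1.0]]
wrist_force: [0.9, 0.2, -0.2]
gripper_width: 0.004
gripper_force: 0.0
```

Emit:
{"api": "step_arm", "payload": {
  "linear": [
    [0.8,-5.1,0],
    [1.7,-4.9,0],
    [0,0,0],
    [0,0,0]
  ],
  "delta_rot": [
    [0,0,-0.178],
    [0,0,-0.178],
    [0,0,0],
    [0,0,0]
  ],
  "grip": [0,0,0,0]
}}

```text
time_s: 40.5
tcp_pos: [0.5871, 0.1898, 0.2156]
ee_rot: [[0.93, -0.367, 0.0], [-0.367, -0.93, -0.0], [0.0, -0.0, -1.0]]
wrist_force: [-0.0, 0.2, 0.6]
gripper_width: 0.007
gripper_force: 0.0
```

```bash
python3 - <<'E'
from plan import *
tq(1)
P=Plan();a,y=pose(1,69,.013,.215);P.to(a,y,1);a,y=pose(1,69,.013,.1305);P.to(a,y,2);a,y=pose(1,69,.003,.1305);P.to(a,y,1).show()
E
```

```text
t 40.5 tau 0.003 push 0.1 rad 0.1 phi 68.5 r 41.1 e 24.4 z 0.2156 all [-0.   0.2  0.6] J6 36
4 [[-3.5, 1.4, 0.6], [0.0, 0.0, 42.2], [0.0, 0.0, 42.3], [10.0, 0.0, 0.0]] [[0, 0, -0.009], [0, 0, -0.0], [0, 0, -0.0], [0, 0, -0.0]]
```

Emit:
{"api": "step_arm", "payload": {
  "linear": [
    [-2,1.2,0],
    [0,0,42],
    [0,0,42.5],
    [0,0,0],
    [8,0,0],
    [4.1,-1.5,0],
    [4.1,-1.5,0],
    [4.1,-1.5,0],
    [4.1,-1.5,0],
    [4.1,-1.5,0]
  ],
  "delta_rot": [
    [0,0,0],
    [0,0,0],
    [0,0,0],
    [0,0,0],
    [0,0,0],
    [0,0,0.105],
    [0,0,0.105],
    [0,0,0.105],
    [0,0,0.105],
    [0,0,0.105]
  ],
  "grip": [0,0,0,0,0,0,0,0,0,0]
}}

```text
time_s: 41.75
tcp_pos: [0.6136, 0.1821, 0.1329]
ee_rot: [[0.62, -0.784, 0.001], [-0.784, -0.62, 0.002], [-0.001, -0.002, -1.0]]
wrist_force: [-3.6, 1.8, -1.6]
gripper_width: 0.005
gripper_force: 1.7
```

```bash
python3 -c "
from plan import *
tq(1)"
```

```text
t 41.75 tau 0.151 push 3.6 rad -1.7 phi 38.3 r 39.4 e 19.3 z 0.1329 all [-3.6  1.8 -1.6] J6 7
```

Emit:
{"api": "step_arm", "payload": {
  "linear": [
    [4.1,-1.6,0],
    [4.1,-1.6,0],
    [4.1,-1.6,0],
    [4.1,-1.6,0]
  ],
  "delta_rot": [
    [0,0,0.105],
    [0,0,0.105],
    [0,0,0.105],
    [0,0,0.105]
  ],
  "grip": [0,0,0,0]
}}

```text
time_s: 42.25
tcp_pos: [0.6272, 0.1714, 0.1326]
ee_rot: [[0.246, -0.969, 0.001], [-0.969, -0.246, 0.002], [-0.002, -0.002, -1.0]]
wrist_force: [-2.7, 2.6, -2.4]
gripper_width: 0.005
gripper_force: 1.9
```

```bash
python3 -c "
from plan import *
tq(1)"
```

```text
t 42.25 tau 0.133 push 3.2 rad -2.0 phi 14.3 r 38.6 e 19.9 z 0.1326 all [-2.7  2.6 -2.4] J6 -15
```

Emit:
{"api": "step_arm", "payload": {
  "linear": [
    [4.1,-1.8,0.3],
    [4.1,-1.8,0.3],
    [4.1,-1.8,0.3],
    [4.1,-1.8,0.3]
  ],
  "delta_rot": [
    [0,0,0.105],
    [0,0,0.105],
    [0,0,0.105],
    [0,0,0.105]
  ],
  "grip": [0,0,0,0]
}}

```text
time_s: 42.75
tcp_pos: [0.6357, 0.1571, 0.1319]
ee_rot: [[-0.17, -0.985, 0.002], [-0.985, 0.17, 0.004], [-0.004, -0.001, -1.0]]
wrist_force: [-4.2, 7.7, -0.3]
gripper_width: 0.008
gripper_force: 3.4
```

```bash
python3 -c "
from plan import *
tq(1)"
```

```text
t 42.75 tau 0.290 push 6.9 rad -5.5 phi 350.2 r 38.0 e 21.3 z 0.1319 all [-4.2  7.7 -0.3] J6 -38
```

Emit:
{"api": "step_arm", "payload": {
  "linear": [
    [2.1,-0.9,0.2],
    [2.1,-0.9,0.2],
    [2.1,-0.9,0.2],
    [2.1,-0.9,0.2]
  ],
  "delta_rot": [
    [0,0,0.052],
    [0,0,0.052],
    [0,0,0.052],
    [0,0,0.052]
  ],
  "grip": [0,0,0,0]
}}

```text
time_s: 43.25
tcp_pos: [0.6378, 0.1492, 0.1317]
ee_rot: [[-0.368, -0.93, 0.004], [-0.93, 0.368, 0.006], [-0.007, -0.001, -1.0]]
wrist_force: [-4.0, 9.4, 1.1]
gripper_width: 0.007
gripper_force: 3.9
```

```bash
python3 -c "
from plan import *
tq(1)"
```

```text
t 43.25 tau 0.308 push 7.2 rad -7.2 phi 338.4 r 37.7 e 22.0 z 0.1317 all [-4.   9.4  1.1] J6 -49
```

Emit:
{"api": "step_arm", "payload": {
  "linear": [
    [2.1,-0.2,0],
    [2.1,-0.3,0],
    [2.1,-0.5,0]
  ],
  "delta_rot": [
    [0,0,0.052],
    [0,0,0.052],
    [0,0,0.052]
  ],
  "grip": [0,0,0]
}}

```text
time_s: 43.62
tcp_pos: [0.6383, 0.1437, 0.132]
ee_rot: [[-0.507, -0.862, 0.009], [-0.862, 0.507, 0.007], [-0.011, -0.004, -1.0]]
wrist_force: [2.0, 9.1, -3.1]
gripper_width: 0.003
gripper_force: 4.4
```

```bash
python3 -c "
from plan import *
tq(1)"
```

```text
t 43.62 tau 0.342 push 8.9 rad -2.9 phi 329.5 r 37.0 e 23.1 z 0.132 all [ 2.   9.1 -3.1] J6 -57
```

Emit:
{"api": "step_arm", "payload": {
  "linear": [
    [2.1,-0.7,0],
    [2.1,-0.7,0]
  ],
  "delta_rot": [
    [0,0,0.052],
    [0,0,0.052]
  ],
  "grip": [0,0]
}}

```text
time_s: 43.88
tcp_pos: [0.6381, 0.1396, 0.132]
ee_rot: [[-0.594, -0.805, 0.011], [-0.805, 0.594, 0.008], [-0.013, -0.004, -1.0]]
wrist_force: [3.3, 9.6, -4.0]
gripper_width: 0.006
gripper_force: 4.7
```

```bash
python3 -c "
from plan import *
tq(1)
visit(1,3,248,.131)"
```

```text
t 43.88 tau 0.370 push 9.7 rad -3.0 phi 323.6 r 36.7 e 23.4 z 0.132 all [ 3.3  9.6 -4. ] J6 -63
10 [[-12.0, 0.0, 0.0], [0.0, 0.0, -41.5], [0.0, 0.0, -41.5], [17.5, -7.1, 0.0], [18.5, -4.1, 0.0], [18.9, -1.0, 0.0], [18.8, 2.1, 0.0], [18.2, 5.2, 0.0], [17.1, 8.1, 0.0], [15.5, 10.8, 0.0]] [[0, 0, -0.0], [0, 0, -0.0], [0, 0, -0.0], [0, 0, -0.166], [0, 0, -0.166], [0, 0, -0.166], [0, 0, -0.166], [0, 0, -0.166], [0, 0, -0.166], [0, 0, -0.166]]
8 [[13.5, 13.2, 0.0], [11.2, 15.3, 0.0], [8.5, 16.9, 0.0], [5.6, 18.1, 0.0], [0.0, 0.0, 42.0], [0.0, 0.0, 42.0], [0.0, 0.0, 0.0], [-10.5, 0.0, 0.0]] [[0, 0, -0.166], [0, 0, -0.166], [0, 0, -0.166], [0, 0, -0.166], [0, 0, -0.0], [0, 0, -0.0], [0, 0, -0.0], [0, 0, -0.0]]
```

Emit:
{"api": "step_arm", "payload": {
  "linear": [
    [2,0,0],
    [2,0,0]
  ],
  "delta_rot": [
    [0,0,0],
    [0,0,0]
  ],
  "grip": [0,0]
}}

```text
time_s: 44.12
tcp_pos: [0.6366, 0.1365, 0.1321]
ee_rot: [[-0.592, -0.806, 0.013], [-0.806, 0.592, 0.008], [-0.014, -0.005, -1.0]]
wrist_force: [4.7, 8.3, -5.7]
gripper_width: 0.003
gripper_force: 5.2
```

```bash
python3 -c "
from plan import *
tq(1)"
```

```text
t 44.12 tau 0.359 push 9.4 rad -1.1 phi 323.7 r 37.4 e 19.9 z 0.1321 all [ 4.7  8.3 -5.7] J6 -63
```

Emit:
{"api": "step_arm", "payload": {
  "linear": [
    [-16,0,0],
    [0,0,-42],
    [0,0,-42],
    [17.5,-7.1,0],
    [18.5,-4.1,0],
    [18.9,-1.0,0],
    [18.8,2.1,0],
    [18.2,5.2,0],
    [17.1,8.1,0],
    [15.5,10.8,0]
  ],
  "delta_rot": [
    [0,0,0],
    [0,0,0],
    [0,0,0],
    [0,0,-0.166],
    [0,0,-0.166],
    [0,0,-0.166],
    [0,0,-0.166],
    [0,0,-0.166],
    [0,0,-0.166],
    [0,0,-0.166]
  ],
  "grip": [0,0,0,0,0,0,0,0,0,0]
}}

```text
time_s: 45.38
tcp_pos: [0.6097, 0.0159, 0.2151]
ee_rot: [[0.507, -0.862, 0.002], [-0.862, -0.507, -0.0], [0.002, -0.002, -1.0]]
wrist_force: [-0.4, 0.5, 0.2]
gripper_width: 0.008
gripper_force: 0.0
```

Emit:
{"api": "step_arm", "payload": {
  "linear": [
    [13.5,13.2,0],
    [11.2,15.3,0],
    [8.5,16.9,0],
    [5.6,18.1,0],
    [0,0,0],
    [0,0,0]
  ],
  "delta_rot": [
    [0,0,-0.166],
    [0,0,-0.166],
    [0,0,-0.166],
    [0,0,-0.166],
    [0,0,0],
    [0,0,0]
  ],
  "grip": [0,0,0,0,0,0]
}}

```text
time_s: 46.12
tcp_pos: [0.591, -0.0565, 0.2141]
ee_rot: [[0.928, -0.373, 0.001], [-0.373, -0.928, -0.0], [0.001, -0.001, -1.0]]
wrist_force: [-0.0, 0.1, 0.5]
gripper_width: 0.005
gripper_force: 0.0
```

```bash
python3 -c "
from plan import *
tq(3)"
```

```text
t 46.12 tau -0.003 push -0.1 rad -0.0 phi 248.1 r 44.9 e 26.3 z 0.2141 all [-0.   0.1  0.5] J6 58
```

Emit:
{"api": "step_arm", "payload": {
  "linear": [
    [0,-4,0],
    [0,0,41],
    [0,0,41],
    [0,0,0],
    [-8,0,0],
    [-4.1,1.5,0],
    [-4.1,1.5,0],
    [-4.1,1.5,0],
    [-4.1,1.5,0],
    [-4.1,1.5,0]
  ],
  "delta_rot": [
    [0,0,0],
    [0,0,0],
    [0,0,0],
    [0,0,0],
    [0,0,0],
    [0,0,0.105],
    [0,0,0.105],
    [0,0,0.105],
    [0,0,0.105],
    [0,0,0.105]
  ],
  "grip": [0,0,0,0,0,0,0,0,0,0]
}}

```text
time_s: 47.38
tcp_pos: [0.5646, -0.0452, 0.1336]
ee_rot: [[0.615, -0.788, 0.005], [-0.788, -0.615, -0.001], [0.004, -0.003, -1.0]]
wrist_force: [1.7, -3.1, -2.6]
gripper_width: -0.0
gripper_force: 1.8
```

```bash
python3 -c "
from plan import *
tq(3)"
```

```text
t 47.38 tau 0.134 push 3.5 rad 0.6 phi 218.0 r 39.5 e 20.2 z 0.1336 all [ 1.7 -3.1 -2.6] J6 26
```

Emit:
{"api": "step_arm", "payload": {
  "linear": [
    [-4.1,1.4,0],
    [-4.1,1.4,0],
    [-4.1,1.4,0],
    [-4.1,1.4,0],
    [-4.1,1.4,0]
  ],
  "delta_rot": [
    [0,0,0.105],
    [0,0,0.105],
    [0,0,0.105],
    [0,0,0.105],
    [0,0,0.105]
  ],
  "grip": [0,0,0,0,0]
}}

```text
time_s: 48.0
tcp_pos: [0.5473, -0.0307, 0.133]
ee_rot: [[0.137, -0.991, -0.0], [-0.991, -0.137, -0.002], [0.002, 0.001, -1.0]]
wrist_force: [-2.2, -5.1, -1.6]
gripper_width: 0.006
gripper_force: 2.3
```

```bash
python3 -c "
from plan import *
tq(3)"
```

```text
t 48.0 tau 0.172 push 4.8 rad 2.9 phi 187.9 r 39.2 e 20.5 z 0.133 all [-2.2 -5.1 -1.6] J6 -6
```

Emit:
{"api": "step_arm", "payload": {
  "linear": [
    [-2.8,1.1,0.3],
    [-2.8,1.1,0.3],
    [-2.8,1.1,0.3],
    [-2.8,1.1,0.3]
  ],
  "delta_rot": [
    [0,0,0.07],
    [0,0,0.07],
    [0,0,0.07],
    [0,0,0.07]
  ],
  "grip": [0,0,0,0]
}}

```text
time_s: 48.5
tcp_pos: [0.5415, -0.0205, 0.1322]
ee_rot: [[-0.141, -0.99, -0.003], [-0.99, 0.141, -0.003], [0.003, 0.002, -1.0]]
wrist_force: [-5.1, -7.0, 2.3]
gripper_width: 0.009
gripper_force: 3.5
```

```bash
python3 -c "
from plan import *
tq(3)"
```

```text
t 48.5 tau 0.278 push 7.6 rad 4.1 phi 171.9 r 39.2 e 21.3 z 0.1322 all [-5.1 -7.   2.3] J6 -23
```

Emit:
{"api": "step_arm", "payload": {
  "linear": [
    [-2.1,0.8,0],
    [-2.1,0.8,0],
    [-2.1,0.8,0]
  ],
  "delta_rot": [
    [0,0,0.052],
    [0,0,0.052],
    [0,0,0.052]
  ],
  "grip": [0,0,0]
}}

```text
time_s: 48.88
tcp_pos: [0.5394, -0.0142, 0.1321]
ee_rot: [[-0.292, -0.956, -0.005], [-0.956, 0.292, -0.004], [0.005, 0.004, -1.0]]
wrist_force: [-6.4, -7.9, 3.9]
gripper_width: 0.009
gripper_force: 4.1
```

```bash
python3 -c "
from plan import *
tq(3)"
```

```text
t 48.88 tau 0.350 push 9.4 rad 3.8 phi 163.0 r 39.3 e 21.7 z 0.1321 all [-6.4 -7.9  3.9] J6 -33
```

Emit:
{"api": "step_arm", "payload": {
  "linear": [
    [-2.1,0.9,0],
    [-2.1,0.9,0]
  ],
  "delta_rot": [
    [0,0,0.052],
    [0,0,0.052]
  ],
  "grip": [0,0]
}}

```text
time_s: 49.12
tcp_pos: [0.5385, -0.0099, 0.132]
ee_rot: [[-0.39, -0.921, -0.006], [-0.921, 0.39, -0.004], [0.006, 0.004, -1.0]]
wrist_force: [-7.2, -7.1, 4.1]
gripper_width: 0.005
gripper_force: 4.4
```

```bash
python3 -c "
from plan import *
tq(3)"
```

```text
t 49.12 tau 0.351 push 9.4 rad 3.9 phi 157.0 r 39.4 e 22.0 z 0.132 all [-7.2 -7.1  4.1] J6 -39
```

Emit:
{"api": "step_arm", "payload": {
  "linear": [
    [-2.1,0.9,0],
    [-2.1,0.9,0]
  ],
  "delta_rot": [
    [0,0,0.052],
    [0,0,0.052]
  ],
  "grip": [0,0]
}}

```text
time_s: 49.38
tcp_pos: [0.538, -0.0054, 0.1319]
ee_rot: [[-0.484, -0.875, -0.007], [-0.875, 0.484, -0.004], [0.007, 0.005, -1.0]]
wrist_force: [-9.7, -7.0, 5.5]
gripper_width: 0.009
gripper_force: 4.8
```

```bash
python3 -c "
from plan import *
tq(3);visit(3,0,259,.1285)"
```

```text
t 49.38 tau 0.401 push 10.8 rad 5.1 phi 151.1 r 39.4 e 22.3 z 0.1319 all [-9.7 -7.   5.5] J6 -46
10 [[12.0, 0.0, 0.0], [0.0, 0.0, -41.6], [0.0, 0.0, -41.6], [-14.7, -16.4, 0.0], [-17.4, -13.5, 0.0], [-19.5, -10.2, 0.0], [-21.0, -6.5, 0.0], [-21.8, -2.6, 0.0], [-21.9, 1.3, 0.0], [-21.4, 5.2, 0.0]] [[0, 0, -0.0], [0, 0, -0.0], [0, 0, -0.0], [0, 0, 0.18], [0, 0, 0.18], [0, 0, 0.18], [0, 0, 0.18], [0, 0, 0.18], [0, 0, 0.18], [0, 0, 0.18]]
4 [[0.0, 0.0, 43.2], [-0.0, -0.0, 43.3], [0.0, 0.0, 0.0], [10.5, -0.0, 0.0]] [[0, 0, -0.0], [0, 0, -0.0], [0, 0, -0.0], [0, 0, -0.0]]
```

Emit:
{"api": "step_arm", "payload": {
  "linear": [
    [-2,0.2,0],
    [-2,0.2,0],
    [-2,0.2,0]
  ],
  "delta_rot": [
    [0,0,0],
    [0,0,0],
    [0,0,0]
  ],
  "grip": [0,0,0]
}}

```text
time_s: 49.75
tcp_pos: [0.5397, -0.0, 0.1317]
ee_rot: [[-0.482, -0.876, -0.009], [-0.876, 0.482, -0.004], [0.008, 0.006, -1.0]]
wrist_force: [-9.9, -7.3, 5.2]
gripper_width: 0.005
gripper_force: 5.3
```

```bash
python3 -c "
from plan import *
tq(3)"
```

```text
t 49.75 tau 0.426 push 11.1 rad 5.2 phi 151.2 r 40.6 e 16.7 z 0.1317 all [-9.9 -7.3  5.2] J6 -46
```

Emit:
{"api": "step_arm", "payload": {
  "linear": [
    [18,-0.6,0],
    [0,0,-42],
    [0,0,-42],
    [-14.7,-16.4,0],
    [-17.4,-13.5,0],
    [-19.5,-10.2,0],
    [-21.0,-6.5,0],
    [-21.8,-2.6,0],
    [-21.9,1.3,0],
    [-21.4,5.2,0]
  ],
  "delta_rot": [
    [0,0,0],
    [0,0,0],
    [0,0,0],
    [0,0,0.18],
    [0,0,0.18],
    [0,0,0.18],
    [0,0,0.18],
    [0,0,0.18],
    [0,0,0.18],
    [0,0,0.18]
  ],
  "grip": [0,0,0,0,0,0,0,0,0,0]
}}

```text
time_s: 51.0
tcp_pos: [0.6876, 0.0213, 0.2162]
ee_rot: [[-0.98, 0.197, 0.004], [0.197, 0.98, 0.001], [-0.004, 0.002, -1.0]]
wrist_force: [0.6, 0.6, -0.2]
gripper_width: 0.007
gripper_force: 0.0
```

Emit:
{"api": "step_arm", "payload": {
  "linear": [
    [0,0,43.2],
    [0,0,43.2],
    [0,0,0],
    [8,0,0],
    [0,0,0]
  ],
  "delta_rot": [
    [0,0,0],
    [0,0,0],
    [0,0,0],
    [0,0,0],
    [0,0,0]
  ],
  "grip": [0,0,0,0,0]
}}

```text
time_s: 51.62
tcp_pos: [0.6793, 0.0231, 0.1309]
ee_rot: [[-0.982, 0.19, 0.005], [0.19, 0.982, 0.001], [-0.005, 0.002, -1.0]]
wrist_force: [0.8, 0.7, 0.3]
gripper_width: 0.007
gripper_force: 0.0
```

```bash
python3 -c "
from plan import *
tq(0)"
```

```text
t 51.62 tau 0.029 push 0.7 rad -0.9 phi 259.0 r 36.2 e 23.8 z 0.1309 all [0.8 0.7 0.3] J6 -117
```

Emit:
{"api": "step_arm", "payload": {
  "linear": [
    [5,-2.5,0],
    [1.5,0,0],
    [1.4,-0.5,0],
    [1.4,-0.5,0]
  ],
  "delta_rot": [
    [0,0,0],
    [0,0,0],
    [0,0,0.035],
    [0,0,0.035]
  ],
  "grip": [0,0,0,0]
}}

```text
time_s: 52.12
tcp_pos: [0.6697, 0.021, 0.128]
ee_rot: [[-0.965, 0.261, 0.003], [0.261, 0.965, -0.0], [-0.003, 0.001, -1.0]]
wrist_force: [3.0, -1.7, -1.4]
gripper_width: 0.003
gripper_force: 1.9
```

```bash
python3 -c "
from plan import *
tq(0)"
```

```text
t 52.12 tau 0.126 push 3.3 rad 0.8 phi 254.9 r 38.8 e 17.6 z 0.128 all [ 3.  -1.7 -1.4] J6 -121
```

Emit:
{"api": "step_arm", "payload": {
  "linear": [
    [1.4,-0.6,0],
    [1.4,-0.6,0],
    [1.4,-0.6,0]
  ],
  "delta_rot": [
    [0,0,0.035],
    [0,0,0.035],
    [0,0,0.035]
  ],
  "grip": [0,0,0]
}}

```text
time_s: 52.5
tcp_pos: [0.668, 0.0201, 0.1283]
ee_rot: [[-0.933, 0.361, 0.009], [0.361, 0.933, -0.0], [-0.009, 0.003, -1.0]]
wrist_force: [10.1, -3.7, -3.4]
gripper_width: 0.008
gripper_force: 5.1
```

```bash
python3 -c "
from plan import *
tq(0);visit(0,2,62,.1275)"
```

```text
t 52.5 tau 0.412 push 10.7 rad -0.2 phi 248.9 r 38.3 e 20.3 z 0.1283 all [10.1 -3.7 -3.4] J6 -127
10 [[-12.0, -0.0, 0.0], [0.0, 0.0, -43.3], [0.0, 0.0, -43.3], [39.3, 7.7, 0.0], [39.5, 6.8, 0.0], [39.6, 5.8, 0.0], [39.8, 4.9, 0.0], [39.9, 3.9, 0.0], [0.0, 0.0, 43.7], [0.0, 0.0, 43.8]] [[0, 0, -0.0], [0, 0, -0.0], [0, 0, -0.0], [0, 0, 0.024], [0, 0, 0.024], [0, 0, 0.024], [0, 0, 0.024], [0, 0, 0.024], [0, 0, -0.0], [0, 0, -0.0]]
2 [[0.0, 0.0, 0.0], [-10.5, -0.0, 0.0]] [[0, 0, -0.0], [0, 0, -0.0]]
```

Emit:
{"api": "step_arm", "payload": {
  "linear": [
    [1.5,0,0],
    [1.5,0,0]
  ],
  "delta_rot": [
    [0,0,0],
    [0,0,0]
  ],
  "grip": [0,0]
}}

```text
time_s: 52.75
tcp_pos: [0.6652, 0.0207, 0.1283]
ee_rot: [[-0.933, 0.36, 0.009], [0.36, 0.933, -0.001], [-0.009, 0.002, -1.0]]
wrist_force: [9.3, -6.0, -3.1]
gripper_width: 0.005
gripper_force: 5.2
```

Emit:
{"api": "step_arm", "payload": {
  "linear": [
    [1.5,0,0],
    [1,0,0]
  ],
  "delta_rot": [
    [0,0,0],
    [0,0,0]
  ],
  "grip": [0,0]
}}

```text
time_s: 53.0
tcp_pos: [0.6629, 0.0212, 0.1283]
ee_rot: [[-0.933, 0.36, 0.009], [0.36, 0.933, -0.001], [-0.009, 0.002, -1.0]]
wrist_force: [11.0, -7.3, -4.3]
gripper_width: 0.005
gripper_force: 5.9
```

```bash
python3 -c "
from plan import *
tq(0)"
```

```text
t 53.0 tau 0.490 push 12.9 rad 2.9 phi 248.9 r 39.1 e 15.2 z 0.1283 all [11.  -7.3 -4.3] J6 -127
```

Emit:
{"api": "step_arm", "payload": {
  "linear": [
    [-17.5,0,0],
    [0,0,-43.3],
    [0,0,-43.3],
    [39.3,7.7,0],
    [39.5,6.8,0],
    [39.6,5.8,0],
    [39.8,4.9,0],
    [39.9,3.9,0],
    [0,0,43.7],
    [0,0,43.7]
  ],
  "delta_rot": [
    [0,0,0],
    [0,0,0],
    [0,0,0],
    [0,0,0.024],
    [0,0,0.024],
    [0,0,0.024],
    [0,0,0.024],
    [0,0,0.024],
    [0,0,0],
    [0,0,0]
  ],
  "grip": [0,0,0,0,0,0,0,0,0,0]
}}

```text
time_s: 54.25
tcp_pos: [0.505, 0.1235, 0.1266]
ee_rot: [[-0.884, 0.468, 0.001], [0.468, 0.884, 0.001], [-0.0, 0.002, -1.0]]
wrist_force: [0.5, -0.2, -0.8]
gripper_width: 0.009
gripper_force: 0.0
```

Emit:
{"api": "step_arm", "payload": {
  "linear": [
    [0,0,0],
    [-7,0,0],
    [0,0,0]
  ],
  "delta_rot": [
    [0,0,0],
    [0,0,0],
    [0,0,0]
  ],
  "grip": [0,0,0]
}}

```text
time_s: 54.62
tcp_pos: [0.5136, 0.12, 0.1287]
ee_rot: [[-0.883, 0.469, 0.004], [0.469, 0.883, 0.002], [-0.002, 0.003, -1.0]]
wrist_force: [0.4, -0.6, 0.3]
gripper_width: 0.001
gripper_force: 0.0
```

```bash
python3 -c "
from plan import *
tq(2)"
```

```text
t 54.62 tau -0.023 push -0.6 rad -0.4 phi 62.0 r 39.4 e 22.8 z 0.1287 all [ 0.4 -0.6  0.3] J6 -149
```

Emit:
{"api": "step_arm", "payload": {
  "linear": [
    [-4.5,0,0],
    [-1.5,0,0],
    [-1.5,0,0]
  ],
  "delta_rot": [
    [0,0,0],
    [0,0,0],
    [0,0,0]
  ],
  "grip": [0,0,0]
}}

```text
time_s: 55.0
tcp_pos: [0.5176, 0.1169, 0.1274]
ee_rot: [[-0.884, 0.468, -0.001], [0.468, 0.884, 0.002], [0.002, 0.001, -1.0]]
wrist_force: [-8.0, 6.2, 7.3]
gripper_width: 0.005
gripper_force: 5.1
```

```bash
python3 -c "
from plan import *
tq(2)"
```

```text
t 55.0 tau 0.376 push 9.9 rad 1.7 phi 62.1 r 38.6 e 17.8 z 0.1274 all [-8.   6.2  7.3] J6 -148
```

Emit:
{"api": "step_arm", "payload": {
  "linear": [
    [-1.4,0.5,0],
    [-1.4,0.5,0]
  ],
  "delta_rot": [
    [0,0,0.035],
    [0,0,0.035]
  ],
  "grip": [0,0]
}}

```text
time_s: 55.25
tcp_pos: [0.5196, 0.117, 0.1274]
ee_rot: [[-0.848, 0.53, -0.003], [0.53, 0.848, 0.002], [0.003, 0.0, -1.0]]
wrist_force: [-10.0, 7.1, 7.0]
gripper_width: 0.005
gripper_force: 5.9
```

```bash
python3 -c "
from plan import *
tq(2);visit(2,1,328,.13)"
```

```text
t 55.25 tau 0.467 push 12.3 rad 0.8 phi 58.0 r 38.4 e 18.8 z 0.1274 all [-10.    7.1   7. ] J6 -152
10 [[12.0, -0.0, 0.0], [0.0, 0.0, -43.8], [0.0, 0.0, -43.8], [-11.4, 9.9, 0.0], [-12.9, 7.8, 0.0], [-14.0, 5.4, 0.0], [-14.8, 2.9, 0.0], [-15.0, 0.3, 0.0], [-14.9, -2.3, 0.0], [-14.2, -4.9, 0.0]] [[0, 0, -0.0], [0, 0, -0.0], [0, 0, -0.0], [0, 0, -0.174], [0, 0, -0.174], [0, 0, -0.174], [0, 0, -0.174], [0, 0, -0.174], [0, 0, -0.174], [0, 0, -0.174]]
6 [[-13.2, -7.3, 0.0], [-11.7, -9.5, 0.0], [0.0, 0.0, 42.5], [0.0, 0.0, 42.5], [0.0, 0.0, 0.0], [10.5, -0.0, 0.0]] [[0, 0, -0.174], [0, 0, -0.174], [0, 0, -0.0], [0, 0, -0.0], [0, 0, -0.0], [0, 0, -0.0]]
```

Emit:
{"api": "step_arm", "payload": {
  "linear": [
    [12,0,0],
    [0,0,-43.8],
    [0,0,-43.8],
    [-11.4,9.9,0],
    [-12.9,7.8,0],
    [-14.0,5.4,0],
    [-14.8,2.9,0],
    [-15.0,0.3,0],
    [-14.9,-2.3,0],
    [-14.2,-4.9,0]
  ],
  "delta_rot": [
    [0,0,0],
    [0,0,0],
    [0,0,0],
    [0,0,-0.174],
    [0,0,-0.174],
    [0,0,-0.174],
    [0,0,-0.174],
    [0,0,-0.174],
    [0,0,-0.174],
    [0,0,-0.174]
  ],
  "grip": [0,0,0,0,0,0,0,0,0,0]
}}

```text
time_s: 56.5
tcp_pos: [0.6154, 0.1385, 0.2141]
ee_rot: [[-0.786, -0.618, -0.0], [-0.618, 0.786, -0.001], [0.0, -0.0, -1.0]]
wrist_force: [-0.2, 0.4, 0.2]
gripper_width: 0.002
gripper_force: 0.0
```

Emit:
{"api": "step_arm", "payload": {
  "linear": [
    [-13.2,-7.3,0],
    [-11.7,-9.5,0],
    [0,0,42.5],
    [0,0,42.5],
    [0,0,0],
    [8,0,0],
    [0,0,0]
  ],
  "delta_rot": [
    [0,0,-0.174],
    [0,0,-0.174],
    [0,0,0],
    [0,0,0],
    [0,0,0],
    [0,0,0],
    [0,0,0]
  ],
  "grip": [0,0,0,0,0,0,0]
}}

```text
time_s: 57.38
tcp_pos: [0.6416, 0.1363, 0.132]
ee_rot: [[-0.533, -0.846, 0.004], [-0.846, 0.533, 0.001], [-0.003, -0.003, -1.0]]
wrist_force: [-0.0, 0.1, 0.8]
gripper_width: 0.005
gripper_force: 0.0
```

```bash
python3 -c "
from plan import *
tq(1)"
```

```text
t 57.38 tau 0.002 push 0.0 rad -0.1 phi 327.8 r 43.0 e 19.7 z 0.132 all [-0.   0.1  0.8] J6 -58
```

Emit:
{"api": "step_arm", "payload": {
  "linear": [
    [3,3,0],
    [1.5,0,0],
    [1.5,0,0],
    [1.5,0,0]
  ],
  "delta_rot": [
    [0,0,0],
    [0,0,0],
    [0,0,0],
    [0,0,0]
  ],
  "grip": [0,0,0,0]
}}

```text
time_s: 57.88
tcp_pos: [0.6372, 0.135, 0.1312]
ee_rot: [[-0.532, -0.847, 0.009], [-0.847, 0.532, 0.006], [-0.01, -0.005, -1.0]]
wrist_force: [5.0, 8.7, 0.3]
gripper_width: 0.004
gripper_force: 5.1
```

```bash
python3 -c "
from plan import *
tq(1)"
```

```text
t 57.88 tau 0.402 push 10.0 rad -0.4 phi 327.9 r 40.1 e 16.2 z 0.1312 all [5.  8.7 0.3] J6 -58
```

Emit:
{"api": "step_arm", "payload": {
  "linear": [
    [1.4,-0.5,0],
    [1.4,-0.5,0]
  ],
  "delta_rot": [
    [0,0,0.035],
    [0,0,0.035]
  ],
  "grip": [0,0]
}}

```text
time_s: 58.12
tcp_pos: [0.6371, 0.133, 0.1313]
ee_rot: [[-0.59, -0.807, 0.01], [-0.807, 0.59, 0.007], [-0.012, -0.004, -1.0]]
wrist_force: [5.0, 10.5, 0.3]
gripper_width: 0.007
gripper_force: 5.4
```

```bash
python3 -c "
from plan import *
tq(1);visit(1,3,151,.13)"
```

```text
t 58.12 tau 0.466 push 11.4 rad -2.2 phi 323.8 r 39.9 e 17.3 z 0.1313 all [ 5.  10.5  0.3] J6 -62
10 [[-12.0, 0.0, 0.0], [0.0, 0.0, -41.9], [0.0, 0.0, -41.9], [37.5, -0.3, 0.0], [37.5, 0.6, 0.0], [37.4, 1.5, 0.0], [37.4, 2.5, 0.0], [37.3, 3.4, 0.0], [0.0, 0.0, 42.5], [0.0, 0.0, 42.5]] [[0, 0, -0.0], [0, 0, -0.0], [0, 0, -0.0], [0, 0, -0.025], [0, 0, -0.025], [0, 0, -0.025], [0, 0, -0.025], [0, 0, -0.025], [0, 0, -0.0], [0, 0, -0.0]]
2 [[0.0, 0.0, 0.0], [-10.5, -0.0, 0.0]] [[0, 0, -0.0], [0, 0, -0.0]]
```

Nut1 is at 0.466 Nm. One more nudge there, then nut3.

Emit:
{"api": "step_arm", "payload": {
  "linear": [
    [1.2,0,0],
    [-13.2,0,0],
    [0,0,-42],
    [0,0,-42],
    [37.5,-0.3,0],
    [37.5,0.6,0],
    [37.4,1.5,0],
    [37.4,2.5,0],
    [37.3,3.4,0],
    [0,0,42.5]
  ],
  "delta_rot": [
    [0,0,0],
    [0,0,0],
    [0,0,0],
    [0,0,0],
    [0,0,-0.025],
    [0,0,-0.025],
    [0,0,-0.025],
    [0,0,-0.025],
    [0,0,-0.025],
    [0,0,0]
  ],
  "grip": [0,0,0,0,0,0,0,0,0,0]
}}

```text
time_s: 59.38
tcp_pos: [0.5317, -0.0153, 0.1737]
ee_rot: [[-0.487, -0.873, 0.006], [-0.873, 0.487, 0.0], [-0.003, -0.005, -1.0]]
wrist_force: [0.8, 0.4, -0.9]
gripper_width: 0.006
gripper_force: 0.0
```

Emit:
{"api": "step_arm", "payload": {
  "linear": [
    [0,0,42.5],
    [0,0,0],
    [-8,0,0],
    [0,0,0],
    [-3,0,0]
  ],
  "delta_rot": [
    [0,0,0],
    [0,0,0],
    [0,0,0],
    [0,0,0],
    [0,0,0]
  ],
  "grip": [0,0,0,0,0]
}}

```text
time_s: 60.0
tcp_pos: [0.5373, -0.0036, 0.1296]
ee_rot: [[-0.485, -0.874, 0.002], [-0.874, 0.485, 0.001], [-0.002, -0.002, -1.0]]
wrist_force: [-0.0, 0.1, -0.4]
gripper_width: 0.008
gripper_force: 0.0
```

```bash
python3 -c "
from plan import *
tq(3)"
```

```text
t 60.0 tau -0.002 push -0.0 rad 0.1 phi 151.0 r 40.9 e 21.1 z 0.1296 all [-0.   0.1 -0.4] J6 -46
```

Emit:
{"api": "step_arm", "payload": {
  "linear": [
    [-3,0,0],
    [-1.5,0.2,0],
    [-1.5,0.2,0],
    [-1.5,0.2,0]
  ],
  "delta_rot": [
    [0,0,0],
    [0,0,0],
    [0,0,0],
    [0,0,0]
  ],
  "grip": [0,0,0,0]
}}

```text
time_s: 60.5
tcp_pos: [0.5389, 0.0009, 0.1286]
ee_rot: [[-0.485, -0.874, -0.003], [-0.874, 0.485, -0.003], [0.004, 0.001, -1.0]]
wrist_force: [-1.1, -10.0, 2.0]
gripper_width: 0.007
gripper_force: 4.6
```

```bash
python3 -c "
from plan import *
tq(3)"
```

```text
t 60.5 tau 0.405 push 9.2 rad -3.9 phi 151.0 r 41.7 e 16.4 z 0.1286 all [ -1.1 -10.    2. ] J6 -47
```

Emit:
{"api": "step_arm", "payload": {
  "linear": [
    [-1.4,0.5,0]
  ],
  "delta_rot": [
    [0,0,0.035]
  ],
  "grip": [0]
}}

```text
time_s: 60.62
tcp_pos: [0.5387, 0.0018, 0.1285]
ee_rot: [[-0.517, -0.856, -0.004], [-0.856, 0.517, -0.004], [0.005, 0.001, -1.0]]
wrist_force: [-1.0, -11.4, 2.6]
gripper_width: 0.006
gripper_force: 4.8
```

```bash
python3 -c "
from plan import *
tq(3)"
```

```text
t 60.62 tau 0.454 push 10.3 rad -5.0 phi 148.9 r 41.7 e 17.2 z 0.1285 all [ -1.  -11.4   2.6] J6 -49
```

Emit:
{"api": "step_arm", "payload": {
  "linear": [
    [-1.4,0.1,0],
    [-1.2,0.1,0]
  ],
  "delta_rot": [
    [0,0,0],
    [0,0,0]
  ],
  "grip": [0,0]
}}

```text
time_s: 60.88
tcp_pos: [0.5394, 0.0036, 0.1285]
ee_rot: [[-0.516, -0.856, -0.005], [-0.856, 0.516, -0.005], [0.006, 0.001, -1.0]]
wrist_force: [-1.3, -11.0, 3.4]
gripper_width: 0.006
gripper_force: 5.6
```

Emit:
{"api": "step_arm", "payload": {
  "linear": [
    [15,0,0],
    [0,0,-42],
    [0,0,-42],
    [0,0,-30],
    [0,0,0],
    [0,0,0]
  ],
  "delta_rot": [
    [0,0,0],
    [0,0,0],
    [0,0,0],
    [0,0,0],
    [0,0,0],
    [0,0,0]
  ],
  "grip": [0,0,0,0,0,0]
}}

```text
time_s: 61.62
tcp_pos: [0.5326, -0.0061, 0.2414]
ee_rot: [[-0.516, -0.857, -0.001], [-0.857, 0.516, 0.001], [0.0, 0.002, -1.0]]
wrist_force: [0.6, -0.6, -0.6]
gripper_width: 0.006
gripper_force: 0.0
```

```bash
python3 -c "
from station import *
print(finish_job())"
```

```text
the job is handed in; nothing more can be done
None
```

I handed the job in at 61.6 s with the robot clear of the pot: all four nuts were tightened crosswise in two passes and last read about 0.45–0.49 Nm, though those at the +x, -x and +y studs will have eased slightly since. The verdict was not returned, and the load on the lid and its tilt were judged only from torque and lever angle.

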